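Load a specimen dish and its carrier under the ring light

TASK

Set the D-shaped specimen dish fully down into the matching recess of the black carrier where the carrier lies on the bench, turning it so that its round end fits the recess's round end. Then take the carrier by its upright handle, dish and all, slide it in under the ring light of the microscope stage against the spring jaw, and let it down behind the rear stop so that it lies flat on the stage, clamped between jaw and stop, the dish still fully home in it. Let go, and leave everything else on the bench where it is.

Things in the scene. Friction and masses are not known exactly. Their poses are not given: they have to be found in the camera images.
- dish: D-shaped aluminium specimen dish, a reddish stone cemented in it; 70 long (x), 56 wide (y), 34 high, about 0.11 kg (varies). Vertical walls: straight sides 56 apart (grasp across these), square end at x = -35, half-round end of radius 28 reaching x = +35 (+x points to the round end). Origin: middle of length and width, on the underside; z up.
- carrier: Black plastic plate loose on the bench, 150 long (x), 80 wide (y), 5 thick, about 0.16 kg (varies). Origin: centre of the underside; z up; +x to its nose, the end with the recess. Square nose face at x = 75, tail face at x = -75. A rim around the recess tops out 13 above the underside. Aluminium handle block stands near the tail.
- recess (a point): Centre of the recess floor (carrier x = 33, z = 5), axes as the carrier's. The D-shaped recess is 8 deep, 72.4 x 58.4: 1.2 mm clearance all round the dish; its round end, made of straight faces, lies towards the nose. The dish's origin must come to this point, its x axis along the carrier's.
- handle (a point): Grip point on the carrier's handle, at carrier x = -52, y = 0, z = 42; axes as the carrier's. The handle block is 30 long (x), 20 thick (y: pinch across this) and its top is 55 above the carrier's underside.
- stage: Microscope stage, fixed: dark base 245 x 140 (x from -105 to 140), top 20 above the bench. Origin on the bench under the middle of the clamped carrier's place; +x points from the open loading end to the spring jaw, like the loaded carrier's +x. Two side guides 16 high above the top, inner faces at y = +-42 (carrier half width 40) from x = -4 to 62, flared outward from x = -31 to -4.
- nest (a point): Point on top of the stage base (stage x = 0, y = 0, z = 20) where the origin of the clamped carrier must come; axes as the stage's
- stop (a point): Middle of the upper inner edge of the rear stop (stage x = -75.5): a bar 60 wide, 10 thick, 6 high above the stage top. The carrier's tail must come down just inside it.
- jaw_face (a point): Centre of the spring jaw's face, which looks to stage -x; block 70 wide, from 2 to 20 above the stage top. Face rests at stage x = 66, so must be pushed back 9 to let the carrier's tail down inside the stop; it can go back 24. Pushes with 3 N at rest, 5.3 N at 9 mm, 6.5 N at 14 mm, and drives the let-down carrier back to the stop.
- ring (a point): Centre of the ring light's underside, 60 above the stage top (stage x = 33, y = 0). Fixed black ring, outer radius 44, inner 26, 14 thick, on posts at stage x = 55, y = +-62. The dish in the carrier (39 above the carrier's underside, its stone up to 43) cannot pass down through it: go in level from the open end, the carrier 7 to 15 above the stage top.
- petri: Bystander, leave alone: clear round closed petri dish, 60 diameter, 13 high (mm). Origin on its underside.
- tub: Bystander, leave alone: clear round lidded tub, 72 diameter, 55 high (mm). Origin on its underside.
- tray: Bystander, leave alone: rectangular open aluminium tray (not the D-shaped dish) with a stone in it, 75 x 58 x 28 high (mm). Origin on its underside.
- ruler: Bystander, leave alone: brass-coloured flat ruler, 200 x 30 x 4 (mm). Origin on its underside.
- brush: Bystander, leave alone: brush lying on the bench beyond the stage; its origin lies on it.
- vial: Bystander, leave alone: amber bottle, 44 diameter, 75 high (mm). Origin on its underside.
- driver: Bystander, leave alone: screwdriver lying on the bench; its origin lies on it.
There are look-alikes about, which are no part of the job. Leave any blue look-alike of the dish alone. What is shaped like the carrier but purple is not meant.

How it is judged:
On the way, in this order (a step that is already met when the one before it is completed fails the run):
1. the dish is fully home in the carrier's recess, right way round, while the carrier lies flat on the bench clear of the stage (x of dish in the frame of carrier between 0.029 and 0.037 m and y of dish in the frame of carrier between -0.004 and 0.004 m and z of dish in the frame of carrier between 0.002 and 0.0075 m and angle between the x axis of dish and the x axis of carrier, either way round below 0.1 rad and angle between the z axis of dish and the z axis of carrier, either way round below 0.05 rad and height (world z) of carrier below 0.004 m and angle between carrier's own z axis and vertical below 0.04 rad and horizontal distance between carrier and nest above 0.13 m), for 0.2 s.
2. the carrier is lifted off the bench with the dish home in it (x of dish in the frame of carrier between 0.029 and 0.037 m and y of dish in the frame of carrier between -0.004 and 0.004 m and z of dish in the frame of carrier between 0.002 and 0.0075 m and angle between the x axis of dish and the x axis of carrier, either way round below 0.1 rad and angle between the z axis of dish and the z axis of carrier, either way round below 0.05 rad and height (world z) of carrier above 0.02 m and horizontal distance between carrier and nest above 0.05 m), for 0.1 s.
At the end, for the whole second after the job is handed in: Carrier flat on the stage floor at the nest point (4 mm in x and y, under 2.5 mm above it, tilt 0.03, turn 0.06 rad), so held between jaw and rear stop; dish home in its recess (4 mm sideways, under 2.5 mm above its floor, turn 0.1 rad); both at rest (x of dish in the frame of carrier between 0.029 and 0.037 m and y of dish in the frame of carrier between -0.004 and 0.004 m and z of dish in the frame of carrier between 0.002 and 0.0075 m and angle between the x axis of dish and the x axis of carrier, either way round below 0.1 rad and angle between the z axis of dish and the z axis of carrier, either way round below 0.05 rad and x of carrier in the frame of nest between -0.004 and 0.004 m and y of carrier in the frame of nest between -0.004 and 0.004 m and z of carrier in the frame of nest between -0.003 and 0.0025 m and angle between carrier's own z axis and vertical below 0.03 rad and angle between the x axis of carrier and the x axis of stage, either way round below 0.06 rad and linear speed of each of carrier, dish below 0.01 m/s); the robot touches nothing.
It fails at once if a bystander is moved by more than 30 mm (distance of any of petri, tub, tray, ruler, brush, vial, driver from where it was at the start of the episode above 0.03 m).
It also fails if it takes over 72 s, if anything falls off the work surface, if the arm or the gripper's body presses on something with over 40 N, if the wrist force passes 120 N, or if a joint passes its speed limit or range.

ROBOT

A 6-joint arm with a two-finger parallel gripper is mounted at the origin on the work surface. World frame = base frame: x ahead of the robot, y to its left, z up, the work surface at z = 0. Lengths are in m, angles in rad, forces in N, time in s.
With the tool pointing down it reaches from about 0.325 to 0.85 m from the base axis. Payload 4.4 kg.
Tool frame: the origin (TCP) lies at the very end of the fingers, on their centre line; the grasp point (between the pads) lies hold_point_z behind it (hold_point_z is the distance from the TCP to the grasp point, in m); z points along the fingers, y is the direction in which the jaws open and shut (so a half turn about z gives the same grasp; the last joint's range is limited). The gripper opens to 94 mm and grips with 3 to 60 N. Pads are 16 mm wide; open, the fingers measure 119 mm over their backs; the gripper's body (75 mm by 177 mm) begins 78 mm behind the grasp point.
Start: joints at [1.081, 0.207, 1.542, -0, 1.393, -0.15], TCP at [0.192, 0.542, 0.205] pointing down, gripper open.
Joint ranges: [-2.73, 2.73], [-0.86, 2.22], [0.23, 2.46], [-1.11, 4.25], [0.08, 2.63], [-2.82, 2.82]. Speed limits (rad/s): [2.79, 2.79, 3.14, 3.14, 3.14, 3.14].

INTERFACE

Orientations are given as a rotation vector (axis times angle).
In Python, from bench import * gives the robot as it stands.
- The arm moves only by the tool apply_moves, never from a script. Its argument "commands" is text: rows parted by semicolons, each of 7 numbers parted by spaces: the shift along the world's x, y, z in units of 300 mm (1.0 is 300 mm), then the turn, a rotation vector about the world's x, y, z in units of pi/2 rad (1.0 is pi/2 rad), then the opening, from -1 (shut) to 1 (fully open), so that 0 is half open. A call has exactly 5 rows; each row is the pose to reach, as a shift and turn from the pose measured when the call began; what a row does not reach only later rows make up. A row lasts 1/10 s, in which the tool goes at most 50 mm and 8.59 degrees, less where a joint would pass 70% of its speed; a pose out of reach is approached as far as the arm can. A call with a number of a shift or a turn outside -1 to 1 is refused whole. A call with a gripper value outside its range is refused whole. The fingers move at their own pace and stop on an object; "newtons" is the grip in N (left out, the last holds). Time passes only in rows, so rows that repeat a pose let the fingers close, or fill a call up. It gives the time, the measured TCP pose, the force and the opening at its end, in the units of the state.
- sense(): the state, without advancing time (a new reading comes with each control period).
- snapshot(name): name is "scene" or "top"; returns the picture (384x512x3 uint8, red, green, blue); there is no depth.
- camera_model(name): a dict with "camera_matrix" (3x3 intrinsics, pixels), "T" (4x4, takes a point from camera to world coordinates). Camera axes: x right, y up, looking along -z (the intrinsics and any distortion apply to the point x, -y, -z); pixel columns grow to the right and rows downward; lengths in m; the calibration is good to about 2 mm. A picture is of the moment at which its call begins. camera_model takes no time and is no camera call.
- finish_job(): hands the job in, once; it reports no verdict.
The state is a dict: "t": time; "joint_pos": joint angles; "joint_velocities": joint speeds; "effort": joint torques, N m; "ee_pos": TCP position; "tool_rot": TCP orientation; "wrist_force": force on the tool from outside, world axes, zero at the start; "ft_torque": the same for the moment, N m; "gripper_width": opening from 0.0 (shut) to 1.0 (fully open).
Only numpy, scipy, OpenCV 4.12 (cv2) and the standard library are available. Lean on these libraries where they do the work, as an engineer would, in place of code of your own. Each camera call takes 0.05 s, during which the arm holds its last target.

## Working session

There is one attempt and no reset: what is moved stays moved. The work goes in short steps, Python scripts to look and compute and a tool call to move; the robot and the scene stay as the last step left them, time stands still between calls to the robot, and variables do not carry over. Pictures are saved under pics/ and viewed, and the job is handed in when it is done.

Besides the shell and the picture viewer there is one more tool, called after "Call:" by a JSON object that holds its "fn" and its "kwargs", one argument or row to a line. apply_moves: Moves the arm, as the interface text tells. Shifts and turns lie within -1 to 1; 1 stands for 300 mm of shift or pi/2 rad of turn. Its arguments: {"type":"object","properties":{"commands":{"type":"string"},"newtons":{"type":"number"}},"required":["commands"]}

```bash
mkdir -p pics; ls; python3 - <<'E'
from bench import *
import cv2,numpy as np
print(sense())
for n in ("scene","top"):
    im=snapshot(n); cv2.imwrite(f"pics/{n}0.png",cv2.resize(im[:,:,::-1],(800,600),interpolation=cv2.INTER_CUBIC)); np.save(f"pics/{n}0.npy",im)
    print(n,camera_model(n))
E
```

```text
pics
{'t': 0.0, 'joint_pos': array([ 1.08055351e+00,  2.07406126e-01,  1.54291755e+00, -4.13363519e-05,
        1.39350970e+00, -1.50491003e-01]), 'joint_velocities': array([-0.00067119, -0.00099404, -0.00087181, -0.00041529, -0.00358797,
        0.00119628]), 'effort': array([-4.36888067e-04, -3.70893180e+01, -2.81407785e+01,  6.96402043e-02,
        3.66611034e-02, -1.93565988e-04]), 'ee_pos': array([0.19125922, 0.54141208, 0.20431596]), 'tool_rot': array([-0.53099336, -3.09571455,  0.00336004]), 'wrist_force': array([ 0.07793737, -0.24775361,  0.51384754]), 'ft_torque': array([-0.04040113,  0.00886333,  0.01318837]), 'gripper_width': 0.999495643317883}
scene {'camera_matrix': array([[432.45476021,   0.        , 255.31662767],
       [  0.        , 432.45476021, 188.90549675],
       [  0.        ,   0.        ,   1.        ]]), 'T': array([[-7.77773236e-01, -3.61197953e-01,  5.14397543e-01,
         1.22108010e+00],
       [ 6.28544272e-01, -4.48182201e-01,  6.35660927e-01,
         8.82233665e-01],
       [ 9.44396926e-04,  8.17721685e-01,  5.75613025e-01,
         8.76102074e-01],
       [ 0.00000000e+00,  0.00000000e+00,  0.00000000e+00,
         1.00000000e+00]])}
top {'camera_matrix': array([[438.34831363,   0.        , 257.05396008],
       [  0.        , 438.34831363, 182.76157645],
       [  0.        ,   0.        ,   1.        ]]), 'T': array([[-0.02594243,  0.98373159, -0.17776149,  0.29817617],
       [-0.99955685, -0.0281229 , -0.00975718,  0.01664055],
       [-0.01459761,  0.17742959,  0.98402523,  1.20784085],
       [ 0.        ,  0.        ,  0.        ,  1.        ]])}
```

View pics/scene0.png

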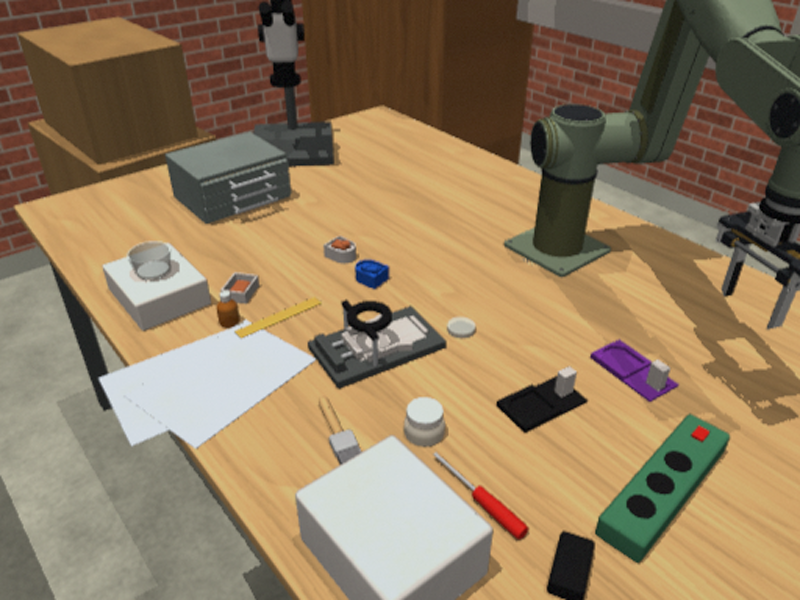

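View pics/top0.png

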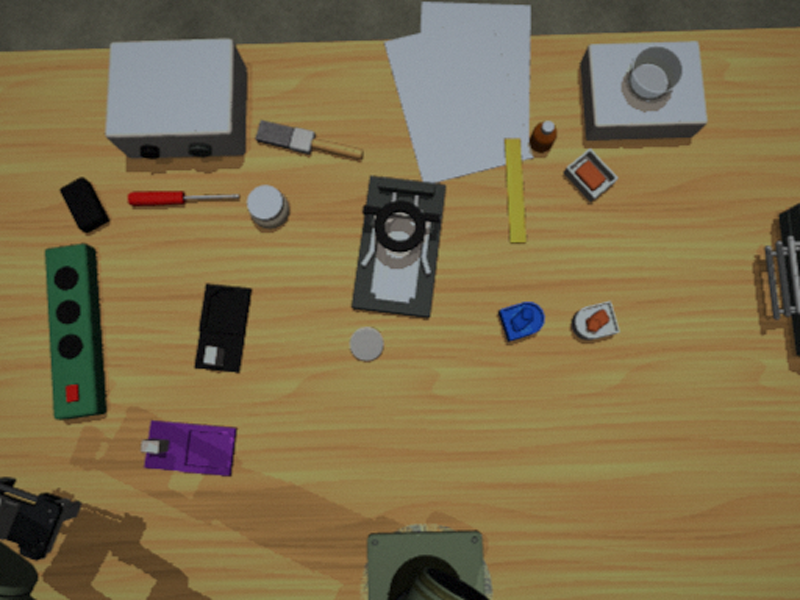

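Candidates (top view, 800x600 px): an aluminium D dish at (597,321), a blue D look-alike at (521,321), and the rectangular tray at (591,175). The black carrier is at (223,328) and its purple look-alike at (190,448). By the description I take (597,321) and (223,328), and will check both in close crops.

```bash
python3 - <<'E'
import cv2,numpy as np
im=np.load("pics/top0.npy")[:,:,::-1]
def crop(im,x0,y0,w,h,s): return cv2.resize(im[y0:y0+h,x0:x0+w],None,fx=s,fy=s,interpolation=cv2.INTER_NEAREST)
a=crop(im,362,186,40,36,10);b=crop(im,118,175,50,68,8)
s=crop(im,218,105,74,104,5)
H=600;can=np.zeros((H,800,3),np.uint8)
can[:360,:400]=a;can[:544,400:800]=b
cv2.imwrite("pics/c1.png",can);cv2.imwrite("pics/c2.png",s)
im=np.load("pics/scene0.npy")[:,:,::-1]
can=np.zeros((H,800,3),np.uint8)
a=crop(im,200,145,40,30,10);b=crop(im,312,225,70,55,5);s=crop(im,190,180,100,70,4)
can[:300,:400]=a;can[:275,400:750]=b;can[310:590,:400]=s
cv2.imwrite("pics/c3.png",can)
E
```

```text
(no output)
```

View pics/c1.png

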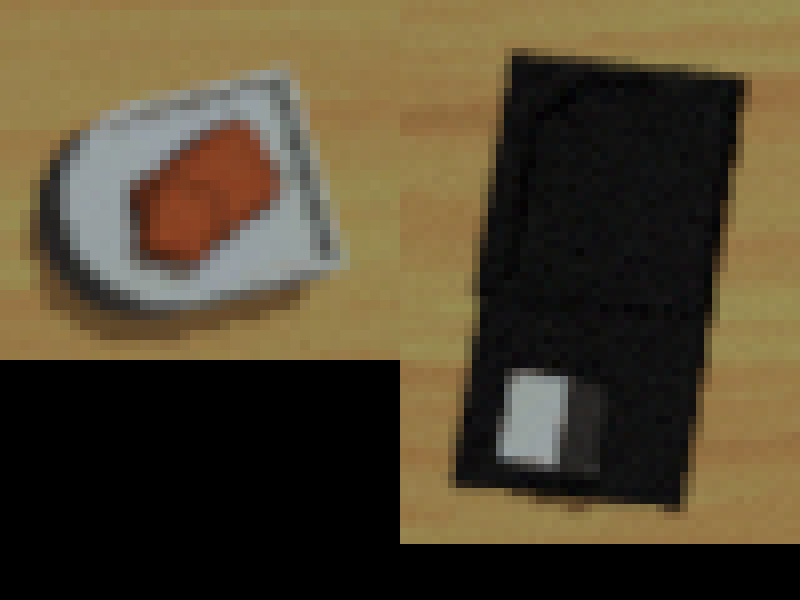

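View pics/c2.png

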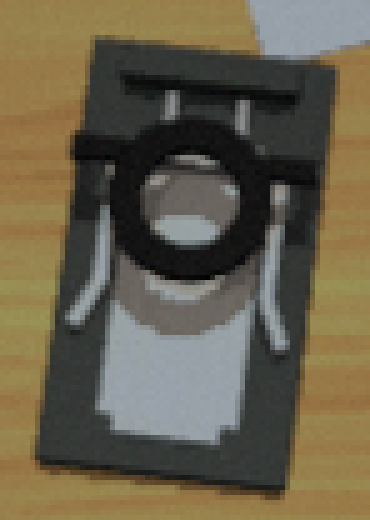

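View pics/c3.png

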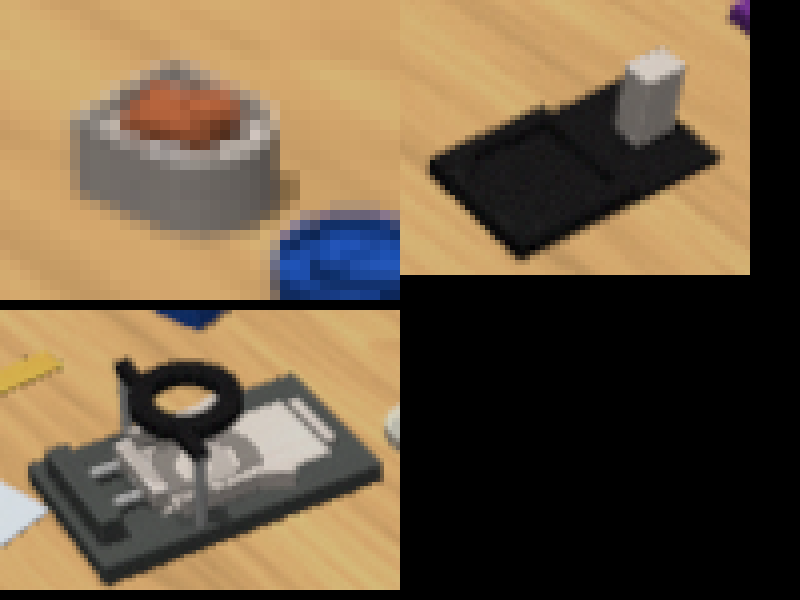

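The crops show that the dish is the aluminium D at top px (597,321), with its round end to the left and slightly down, and the stone is red. The carrier is the black plate with the handle at its lower end and the nose up. On the stage, the jaw is at the upper end and the loading end at the bottom. Next I fit the poses by silhouette in both cameras.

```bash
cat > h.py <<'E'
import cv2,numpy as np
from scipy.optimize import minimize
from bench import camera_model
CM={n:camera_model(n) for n in("scene","top")}
def proj(n,P):
    c=CM[n];T=c["T"];p=(np.asarray(P,float)-T[:3,3])@T[:3,:3]
    p=p*[1,-1,-1];q=p@c["camera_matrix"].T
    return q[:,:2]/q[:,2:]
def ray(n,uv,z):
    c=CM[n];T=c["T"];d=np.linalg.inv(c["camera_matrix"])@[uv[0],uv[1],1];d=T[:3,:3]@(d*[1,-1,-1])
    o=T[:3,3];return o+d*(z-o[2])/d[2]
def prism(xy,z0,z1):
    xy=np.asarray(xy,float);return np.vstack([np.c_[xy,np.full(len(xy),z)] for z in(z0,z1)])/1000
def rect(x0,x1,y0,y1):return[(x0,y0),(x1,y0),(x1,y1),(x0,y1)]
th=np.linspace(-np.pi/2,np.pi/2,25)
D=[(-35,-28),(-35,28)]+[(7+28*np.cos(a),28*np.sin(a)) for a in th[::-1]]
dish=[prism(D,0,34)]
carrier=[prism(rect(-75,75,-40,40),0,5),prism(rect(-6,75,-40,40),0,13)]
handle=[prism(rect(-67,-37,-10,10),5,55)]
stage=[prism(rect(-105,140,-70,70),0,20)]
def place(P,x,y,yaw,z=0):
    c,s=np.cos(yaw),np.sin(yaw);R=np.array([[c,-s,0],[s,c,0],[0,0,1]]);return P@R.T+[x,y,z]
S=8
def render(n,parts,pose,box,z=0):
    x0,y0,w,h=box;m=np.zeros((h*S,w*S),np.uint8)
    for P in parts:
        uv=proj(n,place(P,*pose,z=z));q=((uv+0.5-[x0,y0])*S-0.5).astype(np.float32)
        hull=cv2.convexHull(q)
        cv2.fillConvexPoly(m,np.round(hull*16).astype(np.int32),255,shift=4)
    m=cv2.resize(m,(w,h),interpolation=cv2.INTER_AREA)/255.
    return m
def box_for(n,parts,pose,z=0,pad=6):
    uv=np.vstack([proj(n,place(P,*pose,z=z)) for P in parts])
    a=np.floor(uv.min(0)).astype(int)-pad;b=np.ceil(uv.max(0)).astype(int)+pad
    return a[0],a[1],b[0]-a[0],b[1]-a[1]
def fit(parts,alpha,pose0,cams,z=0,ignore=None):
    boxes={n:box_for(n,parts,pose0,z) for n in cams}
    def f(p):
        e=0
        for n in cams:
            x,y,w,h=boxes[n];a=alpha[n][y:y+h,x:x+w];d=(render(n,parts,p,boxes[n],z)-a)**2
            if ignore is not None and n in ignore: d=d*(1-ignore[n][y:y+h,x:x+w])
            e+=d.sum()
        return e
    p=np.array(pose0,float);
    for st in(.008,.003):
        sim=np.vstack([p,p+[st,0,0],p+[0,st,0],p+[0,0,st*8]])
        r=minimize(f,p,method="Nelder-Mead",options=dict(initial_simplex=sim,xatol=1e-5,fatol=1e-4,maxiter=200));p=r.x
    return p,r.fun
def a_dark(im): # black object vs wood
    v=im[:,:,:2].astype(float).mean(2);return np.clip((115-v)/(115-18),0,1)
def a_gray(im):
    f=im.astype(float)+1;r=f[:,:,2]/f[:,:,0]
    return r
E
python3 - <<'E'
from h import *
for n,uv,z in(("top",(597,321),.034),("top",(223,328),.01),("top",(398,245),.02)):
    print(ray(n,(uv[0]*.64,uv[1]*.64),z))
for n in("top","scene"):
    im=np.load(f"pics/{n}0.npy")
    r=a_gray(im)
    if n=="top":
        print(np.round(r[186:222:2,362:402:2],2)); print(im[180:184,130:160:4,:].tolist(), im[200,138],im[200,125])
    else: print(np.round(r[148:172:2,200:235:2],2)); print(im[250,335:345].tolist())
E
```

```text
[ 0.43878233 -0.3057019   0.034     ]
[0.44751759 0.34559975 0.01      ]
[0.58635331 0.03300859 0.02      ]
[[0.47 0.46 0.48 0.48 0.49 0.47 0.46 0.48 0.48 0.48 0.47 0.49 0.49 0.48
  0.49 0.51 0.5  0.5  0.51 0.51]
 [0.5  0.49 0.51 0.5  0.5  0.5  0.5  0.5  0.5  0.52 0.51 0.52 0.5  0.52
  0.51 0.52 0.51 0.53 0.5  0.5 ]
 [0.48 0.49 0.48 0.49 0.5  0.5  0.49 0.5  0.48 0.5  0.48 0.48 0.48 0.5
  0.48 0.48 0.49 0.49 0.48 0.5 ]
 [0.49 0.51 0.51 0.51 0.5  0.5  0.51 0.5  0.49 0.51 0.5  0.51 0.5  0.55
  0.69 0.48 0.5  0.5  0.49 0.48]
 [0.51 0.51 0.5  0.5  0.5  0.5  0.52 0.5  0.5  0.58 0.75 0.95 0.95 0.99
  1.01 0.48 0.48 0.47 0.48 0.47]
 [0.52 0.51 0.51 0.5  0.52 0.52 0.81 0.94 0.94 0.95 1.02 1.07 1.08 1.05
  1.   0.67 0.46 0.47 0.46 0.46]
 [0.52 0.51 0.51 0.51 0.52 1.01 1.03 1.06 1.08 1.09 1.07 0.69 0.62 1.06
  1.03 0.84 0.48 0.47 0.47 0.47]
 [0.46 0.46 0.46 0.54 1.06 1.06 1.05 1.08 1.09 0.91 0.26 0.25 0.26 0.83
  1.01 0.92 0.49 0.5  0.5  0.5 ]
 [0.49 0.49 0.51 1.02 1.07 1.07 1.08 1.08 0.68 0.27 0.27 0.28 0.29 0.32
  1.01 1.03 0.63 0.5  0.49 0.51]
 [0.5  0.5  0.65 1.06 1.07 1.07 1.05 0.44 0.26 0
[... 2006 characters left out ...]
1 0.51 0.53 0.91 0.91 0.92 0.91 0.95 0.92 0.88 0.91 0.91 0.91
  0.51 0.52 0.51 0.51]
 [0.52 0.51 0.5  0.53 0.9  0.91 0.92 0.92 0.9  0.92 0.92 0.92 0.92 0.92
  0.51 0.52 0.52 0.52]
 [0.53 0.52 0.52 0.51 0.69 0.9  0.91 0.92 0.91 0.91 0.91 0.91 0.91 0.91
  0.52 0.51 0.51 0.52]
 [0.51 0.51 0.52 0.51 0.51 0.53 0.63 0.84 0.91 0.92 0.91 0.9  0.92 0.71
  0.53 0.8  0.93 1.1 ]
 [0.51 0.51 0.52 0.52 0.52 0.51 0.52 0.52 0.57 0.66 0.71 0.64 0.56 0.54
  1.05 6.73 4.96 5.61]
 [0.52 0.51 0.51 0.51 0.52 0.51 0.52 0.52 0.52 0.52 0.52 0.51 0.52 0.59
  5.23 5.45 6.37 6.19]]
[[24, 24, 26], [29, 27, 28], [24, 24, 25], [17, 16, 18], [14, 14, 15], [9, 12, 11], [13, 14, 13], [15, 14, 10], [21, 19, 20], [27, 24, 26]]
```

```bash
cat > fit0.py <<'E'
from h import *
A={};B={};G={}
for n in("top","scene"):
    im=np.load(f"pics/{n}0.npy");r=a_gray(im)
    a=np.clip((r-.53)/(.40),0,1);a[r>1.5]=0
    stone=cv2.morphologyEx((r<.42).astype(np.uint8),cv2.MORPH_CLOSE,np.ones((3,3)))
    A[n]=np.maximum(a,cv2.dilate(stone,np.ones((3,3)))*(cv2.dilate((a>.6).astype(np.uint8),np.ones((3,3))))*.999)
    v=im.astype(float)[:,:,:2].mean(2);B[n]=np.clip(((138 if n=="top" else 185)-v)/((138 if n=="top" else 185)-17),0,1)
    G[n]=np.clip((r-.56)/.35,0,1)
    cv2.imwrite(f"pics/A_{n}.png",(A[n]*255).astype(np.uint8))
p0=(.439,-.306,1.8)
for c in(("top",),("scene",),("top","scene")): print("dish",c,fit(dish,A,p0,c))
yaw0=np.arctan2(0,1)
for rx in(-6,-10):
  carrier[1]=prism(rect(rx,75,-40,40),0,13)
  for c in(("top",),("scene",),("top","scene")): print("carrier",c,fit(carrier+handle,{n:np.maximum(B[n],G[n]) for n in B},(.447,.346,-.15),c))
for c in(("top",),("scene",),("top","scene")): print("stage",c,fit(stage,G,(.58,.03,-.1),c))
E
python3 fit0.py
```

```text
dish ('top',) (array([ 0.44035727, -0.30349163,  1.77502921]), np.float64(93.74809068267234))
dish ('scene',) (array([ 0.44124629, -0.30487061,  1.72748291]), np.float64(54.86720325958757))
dish ('top', 'scene') (array([ 0.44032501, -0.30369723,  1.77553403]), np.float64(150.2308574973348))
carrier ('top',) (array([ 0.44903318,  0.34835731, -0.13218042]), np.float64(9.946211953333307))
carrier ('scene',) (array([ 0.45142274,  0.34679721, -0.12748053]), np.float64(33.59953202570826))
carrier ('top', 'scene') (array([ 0.44982963,  0.34768537, -0.12663331]), np.float64(59.25443136022983))
carrier ('top',) (array([ 0.4490505 ,  0.34830016, -0.1309367 ]), np.float64(9.929554660048145))
carrier ('scene',) (array([ 0.45160184,  0.34696354, -0.12556295]), np.float64(33.64426095538394))
carrier ('top', 'scene') (array([ 0.45005201,  0.34787866, -0.12694474]), np.float64(59.48366470739443))
stage ('top',) (array([ 0.57190566,  0.03451866, -0.14863205]), np.float64(379.69783821538294))
stage ('scene',) (array([ 0.57162096,  0.02957965, -0.15170145]), np.float64(519.7719084490484))
stage ('top', 'scene') (array([ 0.57197657,  0.03310346, -0.14822791]), np.float64(952.149551347545))
```

```bash
cat > fit1.py <<'E'
from h import *
def fill(a):
    m=(a>.5).astype(np.uint8);cs,_=cv2.findContours(m,cv2.RETR_EXTERNAL,cv2.CHAIN_APPROX_NONE)
    f=np.zeros_like(m);cv2.drawContours(f,cs,-1,1,-1)
    return np.where(cv2.erode(f,np.ones((3,3)))>0,1,a)
def alphas(im,n):
    r=a_gray(im);d=np.clip((r-.54)/.38,0,1);d[r>1.5]=0
    w=138 if n=="top" else 185
    v=im.astype(float)[:,:,:2].mean(2);b=np.clip((w-v)/(w-17),0,1)
    g=np.clip((r-.56)/.3,0,1)
    g2=np.clip((r-.56)/.25,0,1)
    return fill(d),fill(np.maximum(b,g)),fill(g2)
def outline(im,n,parts,pose,col,z=0,s=1,off=(0,0)):
    for P in parts:
        uv=(proj(n,place(P,*pose,z=z))+.5-off)*s
        cv2.polylines(im,[np.round(cv2.convexHull(uv.astype(np.float32))).astype(int)],True,col,1)
if __name__=="__main__":
    A,B,G={},{},{}
    for n in("top","scene"):
        A[n],B[n],G[n]=alphas(np.load(f"pics/{n}0.npy"),n)
    P={}
    for nm,pt,al,p0 in(("dish",dish,A,(.44,-.304,1.77)),("carrier",carrier+handle,B,(.449,.348,-.13)),("stage",stage,G,(.572,.033,-.148))):
        for c in(("top",),("scene",),("top","scene")):
            p,e=fit(pt,al,p0,c);print(nm,c,p.round(4),round(e,1));P[nm,c[-1] if len(c)==1 else "both"]=p
    rows=[]
    can=np.zeros((600,800,3),np.uint8)
    for i,n in enumerate(("top","scene")):
        im=np.load(f"pics/{n}0.npy")[:,:,::-1];X=0
        for nm,pt,s in(("dish",dish,6),("carrier",carrier+handle,4),("stage",stage,3)):
            x,y,w,h=box_for(n,pt,P[nm,n],pad=4)
            c=cv2.resize(im[y:y+h,x:x+w],None,fx=s,fy=s,interpolation=cv2.INTER_NEAREST)
            outline(c,n,pt,P[nm,n],(0,255,0),s=s,off=(x,y))
            hh=min(300,c.shape[0]);ww=min(800-X,c.shape[1])
            can[i*300:i*300+hh,X:X+ww]=c[:hh,:ww];X+=ww
    cv2.imwrite("pics/o1.png",can)
E
python3 fit1.py
```

```text
dish ('top',) [ 0.4405 -0.3036  1.7713] 4.8
dish ('scene',) [ 0.4414 -0.3048  1.7594] 78.0
dish ('top', 'scene') [ 0.4404 -0.3036  1.7722] 84.4
carrier ('top',) [ 0.4491  0.3483 -0.1324] 9.8
carrier ('scene',) [ 0.4515  0.3468 -0.1283] 32.5
carrier ('top', 'scene') [ 0.45    0.3477 -0.1247] 58.1
stage ('top',) [ 0.5719  0.0343 -0.1476] 329.3
stage ('scene',) [ 0.5713  0.0291 -0.1482] 545.1
stage ('top', 'scene') [ 0.5719  0.0329 -0.1473] 941.8
```

View pics/o1.png

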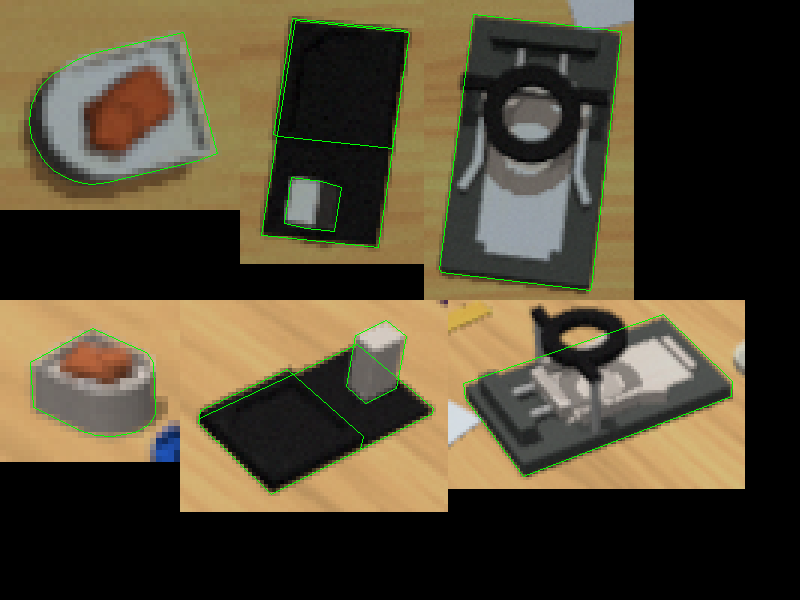

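```bash
cat > mv.py <<'E'
import numpy as np,sys
from scipy.spatial.transform import Rotation as R
import bench
from bench import sense
def tgt(x,y,z,yawdeg):
    s=sense();a=np.radians(yawdeg)
    yv=np.array([np.cos(a),np.sin(a),0]);zv=np.array([0,0,-1.]);xv=np.cross(yv,zv)
    Rt=R.from_matrix(np.c_[xv,yv,zv]);Rc=R.from_rotvec(s["tool_rot"])
    rv=(Rt*Rc.inv()).as_rotvec();y0=Rc.as_matrix()[:,1]
    print("t",round(s["t"],2),"pos",s["ee_pos"].round(4),"yaw",np.degrees(np.arctan2(y0[1],y0[0])).round(2),"tilt",np.degrees(np.arccos(-Rc.as_matrix()[2,2])).round(2),"j",s["joint_pos"].round(2),"F",s["wrist_force"].round(1),"g",s["gripper_width"].round(3))
    print("  shift",((np.array([x,y,z])-s["ee_pos"])/.3).round(4),"turn",(rv/(np.pi/2)).round(4))
if __name__=="__main__": tgt(*map(float,sys.argv[1:5]))
E
python3 -c "
import bench;print([x for x in dir(bench) if x[0]!='_']); print(getattr(bench,'hold_point_z',None))"
python3 mv.py .441 -.304 .204 11.4
```

```text
['MotionError', 'camera_model', 'finish_job', 'hold_point_z', 'sense', 'snapshot']
0.0188Traceback (most recent call last):
  File "mv.py", line 12, in <module>
    if __name__=="__main__": tgt(*map(float,sys.argv[1:5]))
                             ~~~^^^^^^^^^^^^^^^^^^^^^^^^^^^
  File "mv.py", line 10, in tgt
    print("t",round(s["t"],2),"pos",s["ee_pos"].round(4),"yaw",np.degrees(np.arctan2(y0[1],y0[0])).round(2),"tilt",np.degrees(np.arccos(-Rc.as_matrix()[2,2])).round(2),"j",s["joint_pos"].round(2),"F",s["wrist_force"].round(1),"g",s["gripper_width"].round(3))
                                                                                                                                                                                                                                      ^^^^^^^^^^^^^^^^^^^^^^^^
AttributeError: 'float' object has no attribute 'round'
```

```bash
sed -i 's/s\["gripper_width"\].round(3)/round(float(s["gripper_width"]),3)/' mv.py; python3 mv.py .441 -.304 .15 11.4
```

```text
t 0.1 pos [0.1913 0.5415 0.2044] yaw 70.53 tilt 0.12 j [ 1.08  0.21  1.54 -0.    1.39 -0.15] F [-0.2 -0.8 -0.4] g 0.998
  shift [ 0.8323 -2.8182 -0.1814] turn [ 0.0008 -0.0012 -0.657 ]
```

Call:
{"fn": "apply_moves", "kwargs": {
  "commands": "0.5 -0.66 0 0 0 -0.4 1;0.5 -0.66 0 0 0 -0.4 1;0.5 -0.66 0 0 0 -0.4 1;0.5 -0.66 0 0 0 -0.4 1;0.5 -0.66 0 0 0 -0.4 1",
  "newtons": 20
}}

```text
t: 0.6
ee_pos: [0.3418, 0.3416, 0.204]
tool_rot: [-1.465, -2.777, 0.003]
wrist_force: [0.4, -0.2, 0.6]
gripper_width: 0.997
```

Call:
{"fn": "apply_moves", "kwargs": {
  "commands": "0.15 -0.83 0 0 0 -0.2 1;0.15 -0.83 0 0 0 -0.2 1;0.15 -0.83 0 0 0 -0.2 1;0.15 -0.83 0 0 0 -0.2 1;0.15 -0.83 0 0 0 -0.2 1"
}}

```text
t: 1.1
ee_pos: [0.3856, 0.0956, 0.2038]
tool_rot: [-1.881, -2.514, 0.003]
wrist_force: [0.6, -1.4, -0.3]
gripper_width: 0.999
```

Call:
{"fn": "apply_moves", "kwargs": {
  "commands": "0 -0.8 0 0 0 0 1;0 -0.8 0 0 0 0 1;0 -0.8 0 0 0 0 1;0 -0.8 0 0 0 0 1;0 -0.8 0 0 0 0 1"
}}

```text
t: 1.6
ee_pos: [0.3849, -0.1467, 0.2037]
tool_rot: [-1.883, -2.513, 0.003]
wrist_force: [1.3, 0.1, -0.8]
gripper_width: 1.001
```

```bash
python3 mv.py .441 -.304 .10 11.4
```

```text
t 1.6 pos [ 0.3849 -0.1467  0.2037] yaw 16.31 tilt 0.13 j [-0.57 -0.15  1.91 -0.    1.38 -0.86] F [ 1.3  0.1 -0.8] g 1.001
  shift [ 0.1871 -0.5242 -0.3457] turn [ 0.0004 -0.0014 -0.0545]
```

Call:
{"fn": "apply_moves", "kwargs": {
  "commands": "0.187 -0.524 -0.346 0 -0.0014 -0.0545 1;0.187 -0.524 -0.346 0 -0.0014 -0.0545 1;0.187 -0.524 -0.346 0 -0.0014 -0.0545 1;0.187 -0.524 -0.346 0 -0.0014 -0.0545 1;0.187 -0.524 -0.346 0 -0.0014 -0.0545 1"
}}

```text
t: 2.1
ee_pos: [0.4388, -0.3056, 0.0936]
tool_rot: [-1.988, -2.42, 0.001]
wrist_force: [-1.7, 1.3, -0.1]
gripper_width: 0.998
```

```bash
python3 mv.py .441 -.304 .012 11.4; python3 - <<'E'
from bench import *
import cv2,numpy as np
a=snapshot("scene");b=snapshot("top");np.save("pics/scene1.npy",a);np.save("pics/top1.npy",b)
can=np.zeros((600,800,3),np.uint8)
can[:600,:400]=cv2.resize(a[110:200,190:250,::-1],(400,600),interpolation=cv2.INTER_CUBIC)
can[:400,400:]=cv2.resize(b[170:240,350:420,::-1],(400,400),interpolation=cv2.INTER_CUBIC)
cv2.imwrite("pics/g1.png",can)
E
```

```text
t 2.1 pos [ 0.4388 -0.3056  0.0936] yaw 11.19 tilt 0.53 j [-0.77  0.25  1.74 -0.    1.16 -0.96] F [-1.7  1.3 -0.1] g 0.998
  shift [ 0.0073  0.0055 -0.2719] turn [-0.0034 -0.0048  0.0024]
```

View pics/g1.png

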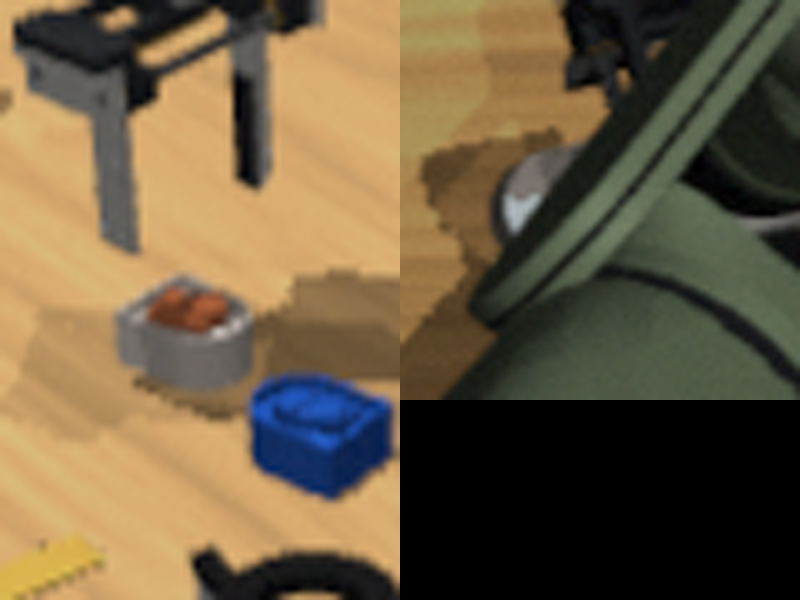

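The fingers straddle the aluminium dish, and the blue one stands clear. Next I descend.

Call:
{"fn": "apply_moves", "kwargs": {
  "commands": "0.007 0.0055 -0.14 -0.003 -0.005 0.002 1;0.007 0.0055 -0.272 -0.003 -0.005 0.002 1;0.007 0.0055 -0.272 -0.003 -0.005 0.002 1;0.007 0.0055 -0.272 -0.003 -0.005 0.002 1;0.007 0.0055 -0.272 -0.003 -0.005 0.002 1"
}}

```text
t: 2.7
ee_pos: [0.4438, -0.3029, 0.0195]
tool_rot: [1.98, 2.426, 0.002]
wrist_force: [-1.1, -0.8, 0.5]
gripper_width: 1.002
```

```bash
python3 mv.py .441 -.304 .012 11.4
```

```text
t 2.7 pos [ 0.4438 -0.3029  0.0195] yaw 11.55 tilt 0.59 j [-0.76  0.35  1.79  0.    0.99 -0.96] F [-1.1 -0.8  0.5] g 1.002
  shift [-0.0095 -0.0037 -0.025 ] turn [ 0.0035  0.0055 -0.0016]
```

Call:
{"fn": "apply_moves", "kwargs": {
  "commands": "-0.0095 -0.0037 -0.025 0.0035 0.0055 -0.0016 1;-0.0095 -0.0037 -0.025 0.0035 0.0055 -0.0016 1;-0.0095 -0.0037 -0.025 0.0035 0.0055 -0.0016 1;-0.0095 -0.0037 -0.025 0.0035 0.0055 -0.0016 1;-0.0095 -0.0037 -0.025 0.0035 0.0055 -0.0016 1"
}}

```text
t: 3.2
ee_pos: [0.441, -0.3041, 0.0121]
tool_rot: [1.99, 2.431, -0.0]
wrist_force: [0.5, -0.6, -1.1]
gripper_width: 0.997
```

```bash
python3 mv.py .441 -.304 .012 11.4
```

```text
t 3.2 pos [ 0.441  -0.3041  0.0121] yaw 11.4 tilt 0.01 j [-0.77  0.37  1.79 -0.    0.99 -0.96] F [ 0.5 -0.6 -1.1] g 0.997
  shift [-0.0001  0.0004 -0.0005] turn [ 0.0001  0.0001 -0.    ]
```

Settled exactly, so I close, letting the fingers close with 15 N.

Call:
{"fn": "apply_moves", "kwargs": {
  "commands": "0 0 0 0 0 0 -1;0 0 0 0 0 0 -1;0 0 0 0 0 0 -1;0 0 0 0 0 0 -1;0 0 0 0 0 0 -1",
  "newtons": 15
}}

```text
t: 3.7
ee_pos: [0.441, -0.3041, 0.0121]
tool_rot: [1.99, 2.431, -0.0]
wrist_force: [-0.1, 0.4, 0.6]
gripper_width: 0.612
```

Call:
{"fn": "apply_moves", "kwargs": {
  "commands": "0 0 0 0 0 0 -1;0 0 0 0 0 0 -1;0 0 0 0 0 0 -1;0 0 0.2 0 0 0 -1;0 0 0.3 0 0 0 -1",
  "newtons": 25
}}

```text
t: 4.2
ee_pos: [0.44, -0.3032, 0.1018]
tool_rot: [-1.988, -2.428, -0.0]
wrist_force: [1.1, -1.4, -0.1]
gripper_width: 0.596
```

```bash
python3 mv.py .40 -.10 .15 -10
```

```text
t 4.2 pos [ 0.44   -0.3032  0.1018] yaw 11.4 tilt 0.21 j [-0.77  0.23  1.74 -0.    1.17 -0.96] F [ 1.1 -1.4 -0.1] g 0.596
  shift [-0.1335  0.6772  0.1606] turn [-0.0019 -0.0014 -0.2378]
```

Call:
{"fn": "apply_moves", "kwargs": {
  "commands": "-0.07 0.75 0.16 0 0 -0.46 -1;-0.07 0.75 0.16 0 0 -0.46 -1;-0.07 0.75 0.16 0 0 -0.46 -1;-0.07 0.75 0.16 0 0 -0.46 -1;-0.07 0.75 0.16 0 0 -0.46 -1"
}}

```text
t: 4.7
ee_pos: [0.4183, -0.0765, 0.15]
tool_rot: [-2.721, -1.564, -0.003]
wrist_force: [0.2, 0.4, -1.5]
gripper_width: 0.596
```

Call:
{"fn": "apply_moves", "kwargs": {
  "commands": "0 0.75 0 0 0 -0.46 -1;0 0.75 0 0 0 -0.46 -1;0 0.75 0 0 0 -0.46 -1;0 0.75 0 0 0 -0.46 -1;0 0.75 0 0 0 -0.46 -1"
}}

```text
t: 5.2
ee_pos: [0.4188, 0.1281, 0.15]
tool_rot: [-3.067, -0.667, -0.005]
wrist_force: [0.1, 0.2, -1.0]
gripper_width: 0.593
```

```bash
python3 mv.py .482 .344 .10 -97.5
```

```text
t 5.2 pos [0.4188 0.1281 0.15  ] yaw -65.47 tilt 0.24 j [ 0.1  -0.04  1.93  0.    1.25  1.24] F [ 0.1  0.2 -1. ] g 0.593
  shift [ 0.2108  0.7195 -0.1667] turn [-0.0016  0.0021 -0.3559]
```

Call:
{"fn": "apply_moves", "kwargs": {
  "commands": "0.21 0.72 -0.167 -0.0016 0.0021 -0.356 -1;0.21 0.72 -0.167 -0.0016 0.0021 -0.356 -1;0.21 0.72 -0.167 -0.0016 0.0021 -0.356 -1;0.21 0.72 -0.167 -0.0016 0.0021 -0.356 -1;0.21 0.72 -0.167 -0.0016 0.0021 -0.356 -1"
}}

```text
t: 5.7
ee_pos: [0.4817, 0.3461, 0.099]
tool_rot: [3.134, -0.209, -0.0]
wrist_force: [0.5, -0.0, -0.4]
gripper_width: 0.594
```

```bash
python3 mv.py .482 .344 .07 -97.5
```

```text
t 5.7 pos [0.4817 0.3461 0.099 ] yaw -97.63 tilt 0.02 j [ 0.48  0.35  1.59 -0.    1.2   2.18] F [ 0.5 -0.  -0.4] g 0.594
  shift [ 0.001  -0.0071 -0.0968] turn [ 0.0002 -0.0002  0.0014]
```

Call:
{"fn": "apply_moves", "kwargs": {
  "commands": "0.001 -0.007 -0.13 0 0 0.0014 -1;0.001 -0.007 -0.13 0 0 0.0014 -1;0.001 -0.007 -0.13 0 0 0.0014 -1;0.001 -0.007 -0.13 0 0 0.0014 -1;0.001 -0.007 -0.13 0 0 0.0014 -1"
}}

```text
t: 6.2
ee_pos: [0.4834, 0.344, 0.0621]
tool_rot: [-3.133, 0.207, -0.004]
wrist_force: [-0.5, 0.5, -0.3]
gripper_width: 0.593
```

```bash
python3 mv.py .482 .344 .06 -97.5; python3 - <<'E'
from bench import *
import cv2,numpy as np
a=snapshot("scene");b=snapshot("top");np.save("pics/scene2.npy",a);np.save("pics/top2.npy",b)
can=np.zeros((600,800,3),np.uint8)
can[:600,:500]=cv2.resize(a[190:290,305:388,::-1],(500,600),interpolation=cv2.INTER_CUBIC)
can[:400,500:]=cv2.resize(b[170:250,110:170,::-1],(300,400),interpolation=cv2.INTER_CUBIC)
cv2.imwrite("pics/g2.png",can)
E
```

```text
t 6.2 pos [0.4834 0.344  0.0621] yaw -97.57 tilt 0.18 j [ 0.47  0.39  1.62 -0.    1.13  2.18] F [-0.5  0.5 -0.3] g 0.593
  shift [-0.0047  0.     -0.0072] turn [-0.0008  0.0018  0.0007]
```

View pics/g2.png

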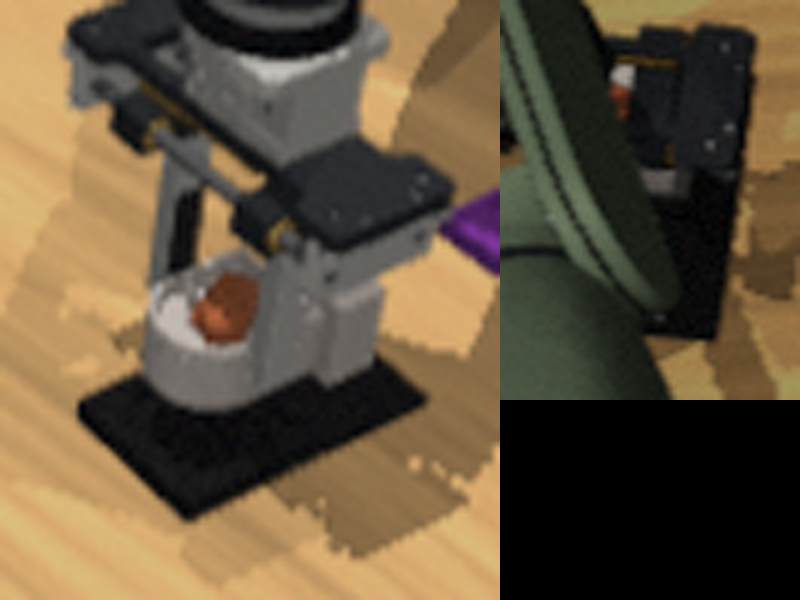

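```bash
python3 - <<'E'
from h import *
from fit1 import outline
im=np.load("pics/scene2.npy")[:,:,::-1]
x,y,w,h=312,225,70,55;s=11
c=cv2.resize(im[y:y+h,x:x+w],None,fx=s,fy=s,interpolation=cv2.INTER_NEAREST)
# dish predicted from tcp
yaw=np.radians(-7.57);px=.4834+.0005*np.cos(yaw);py=.344+.0005*np.sin(yaw)
outline(c,"scene",dish,(px,py,yaw),(0,255,0),z=.050,s=s,off=(x,y))
outline(c,"scene",carrier[:1],(.4515,.3468,-.1283),(0,0,255),s=s,off=(x,y))
outline(c,"scene",carrier[:1],(.4491,.3483,-.1324),(255,255,0),s=s,off=(x,y))
cv2.imwrite("pics/o2.png",c)
E
```

```text
(no output)
```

View pics/o2.png

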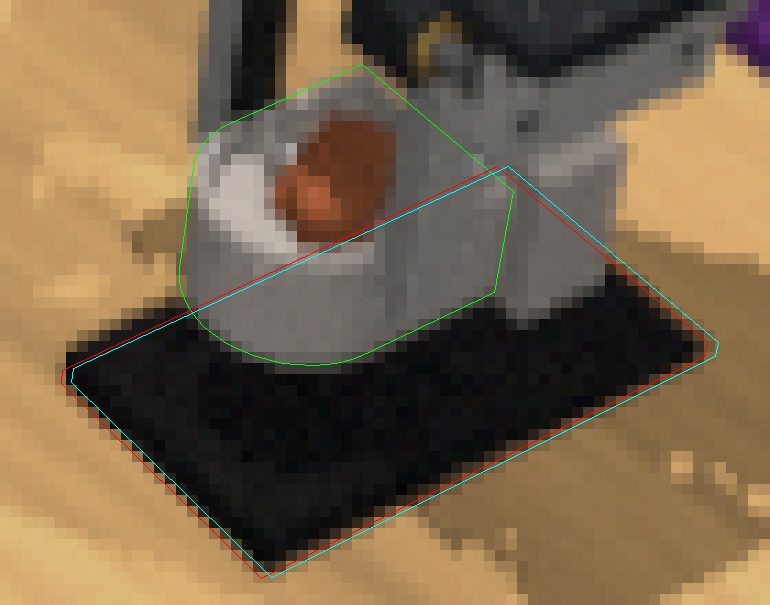

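```bash
python3 - <<'E'
from h import *
im=np.load("pics/scene2.npy");f=im.astype(float)
r=a_gray(im);V=f[:,:,0]
# mask: dish lit gray vs wood (ratio) and vs black (intensity)
a=np.clip((r-.6)/.3,0,1)*np.clip((V-20)/60,0,1)
n="scene";yaw=np.radians(-7.57)
# usable region: left/bottom boundary, excluding fingers: cols<346 (left finger above row 237), rows>=238
x0,y0,w,h=box_for(n,dish,(.4834,.344,yaw),z=.05)
W=np.zeros(im.shape[:2]);W[237:262,324:346]=1;W[247:262,324:358]=1
# stone interior -> fill
st=(r<.45);a[cv2.dilate(st.astype(np.uint8),np.ones((3,3)))>0]=1
a[235:255,334:352]=1
box=(x0,y0,w,h);Wc=W[y0:y0+h,x0:x0+w];ac=a[y0:y0+h,x0:x0+w]
best=None
def cost(p,z,yw): return ((((render(n,dish,(p[0],p[1],yw),box,z)-ac)**2)*Wc).sum())
for z in(.048,.050,.052):
    r_=minimize(cost,[.4834,.344],args=(z,yaw),method="Nelder-Mead",options=dict(initial_simplex=[[.4834,.344],[.4874,.344],[.4834,.348]]))
    print(z,r_.x.round(4),r_.fun,cost([.4839,.344],z,yaw))
E
```

```text
0.048 [0.4827 0.3445] 4.294830947480186 8.248870445667752
0.05 [0.4846 0.3459] 4.1141634666879225 12.207983080900656
0.052 [0.486 0.347] 3.936718689077873 23.51922881799853
```

Call:
{"fn": "apply_moves", "kwargs": {
  "commands": "-0.002 -0.006 -0.107 -0.0008 0.0018 0.0007 -1;-0.002 -0.006 -0.107 -0.0008 0.0018 0.0007 -1;-0.002 -0.006 -0.107 -0.0008 0.0018 0.0007 -1;-0.002 -0.006 -0.107 -0.0008 0.0018 0.0007 -1;-0.002 -0.006 -0.107 -0.0008 0.0018 0.0007 -1"
}}

```text
t: 6.8
ee_pos: [0.4836, 0.3427, 0.0312]
tool_rot: [-3.134, 0.205, -0.003]
wrist_force: [0.8, 0.4, -1.0]
gripper_width: 0.592
```

```bash
python3 mv.py .4827 .342 .03 -97.5; python3 - <<'E'
from bench import *
import cv2,numpy as np
a=snapshot("scene");b=snapshot("top");np.save("pics/scene3.npy",a);np.save("pics/top3.npy",b)
can=np.zeros((600,800,3),np.uint8)
x,y,w,h=312,225,50,50
c=cv2.resize(a[y:y+h,x:x+w,::-1],None,fx=12,fy=12,interpolation=cv2.INTER_NEAREST)
can[:600,:600]=c
can[:400,600:]=cv2.resize(b[170:250,120:160,::-1],(200,400),interpolation=cv2.INTER_CUBIC)
cv2.imwrite("pics/g3.png",can)
E
python3 mv.py .4827 .342 .03 -97.5
```

```text
t 6.8 pos [0.4836 0.3427 0.0312] yaw -97.5 tilt 0.12 j [0.47 0.44 1.63 0.   1.07 2.17] F [ 0.8  0.4 -1. ] g 0.592
  shift [-0.003  -0.0024 -0.0041] turn [-0.0007  0.0012 -0.    ]
t 6.9 pos [0.4833 0.3426 0.0309] yaw -97.49 tilt 0.08 j [0.47 0.44 1.63 0.   1.07 2.17] F [-0.1 -0.7 -1.1] g 0.593
  shift [-0.002  -0.002  -0.0028] turn [-0.0005  0.0008 -0.0001]
```

View pics/g3.png

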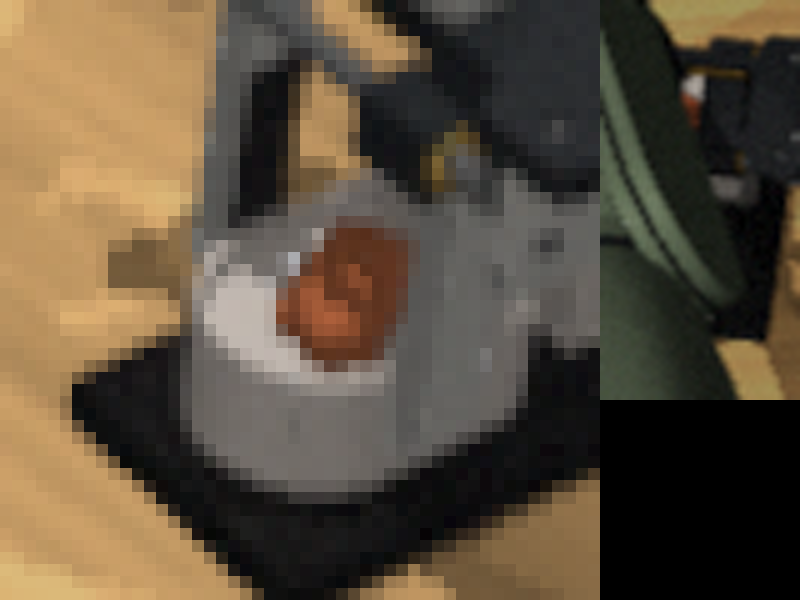

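```bash
cat > fd.py <<'E'
from h import *
def fitdish(im,z,p0,yaw,Wr,fillr):
    n="scene";r=a_gray(im);V=im[:,:,0].astype(float)
    a=np.clip((r-.58)/.3,0,1)*np.clip((V-18)/75,0,1)
    for(x0,x1,y0,y1)in fillr:a[y0:y1,x0:x1]=1
    W=np.zeros(a.shape)
    for(x0,x1,y0,y1)in Wr:W[y0:y1,x0:x1]=1
    x,y,w,h=box=box_for(n,dish,(*p0,yaw),z=z);ac=a[y:y+h,x:x+w];Wc=W[y:y+h,x:x+w]
    c=lambda p:(((render(n,dish,(p[0],p[1],yaw),box,z)-ac)**2)*Wc).sum()
    r_=minimize(c,p0,method="Nelder-Mead",options=dict(initial_simplex=[p0,[p0[0]+.004,p0[1]],[p0[0],p0[1]+.004]],xatol=1e-5))
    return r_.x.round(4),round(r_.fun,2),round(c(p0),2)
E
python3 - <<'E'
from fd import *
im=np.load("pics/scene3.npy")
for z in(.018,.0191,.020):
  print(z,fitdish(im,z,[.4836,.3427],np.radians(-7.5),[(322,346,246,270),(322,362,258,270)],[(332,350,240,260)]))
E
```

```text
0.018 (array([0.484 , 0.3431]), np.float64(2.45), np.float64(2.89))
0.0191 (array([0.4849, 0.3438]), np.float64(2.44), np.float64(5.57))
0.02 (array([0.4857, 0.3444]), np.float64(2.44), np.float64(9.11))
```

```bash
python3 - <<'E'
from fit1 import *
im=np.load("pics/scene0.npy");f=im.astype(float)
for wl in(175,185,195):
  v=f[:,:,:2].mean(2);b=np.clip((wl-v)/(wl-17),0,1);b[228:258,350:378]=np.maximum(b[228:258,350:378],0)
  g=np.clip((a_gray(im)-.56)/.3,0,1);B={"scene":fill(np.maximum(b,g))}
  for rx in(-5,-8,-12):
    c=[prism(rect(-75,75,-40,40),0,5),prism(rect(rx,75,-40,40),0,13)]+handle
    print(wl,rx,*fit(c,B,(.4515,.3468,-.128),("scene",)))
  # only lower (near) edges + left : rows below line
  ig=np.zeros(b.shape);ig[:240]=1
  print("low",*fit(c,B,(.4515,.3468,-.128),("scene",),ignore={"scene":ig}))
E
```

```text
175 -5 [ 0.45147585  0.34683616 -0.12832718] 28.186750017945357
175 -8 [ 0.45143357  0.34678832 -0.1296321 ] 27.976490992764763
175 -12 [ 0.45155147  0.34688868 -0.12598023] 28.234955194152544
low [ 0.45155072  0.34674664 -0.1240546 ] 12.672676698232568
185 -5 [ 0.45146842  0.34683691 -0.12826089] 27.461600643739537
185 -8 [ 0.45154008  0.34688096 -0.12579901] 26.920995946642556
185 -12 [ 0.45150888  0.34680838 -0.12802278] 27.80645739935997
low [ 0.45151867  0.34681459 -0.12562921] 11.83528561729307
195 -5 [ 0.45142511  0.34681411 -0.1275775 ] 32.606475400149975
195 -8 [ 0.45155282  0.34688896 -0.12601373] 31.900241165933682
195 -12 [ 0.45150276  0.34683319 -0.12829355] 32.719885763437524
low [ 0.451548    0.34680794 -0.12479893] 14.982387059680885
```

```bash
python3 mv.py .4829 .3415 .022 -97.35
```

```text
t 6.9 pos [0.4833 0.3426 0.0309] yaw -97.49 tilt 0.08 j [0.47 0.44 1.63 0.   1.07 2.17] F [-0.1 -0.7 -1.1] g 0.593
  shift [-0.0013 -0.0037 -0.0295] turn [-0.0005  0.0008  0.0016]
```

Call:
{"fn": "apply_moves", "kwargs": {
  "commands": "-0.0013 -0.0037 -0.005 -0.0005 0.0008 0.0016 -1;-0.0013 -0.0037 -0.01 -0.0005 0.0008 0.0016 -1;-0.0013 -0.0037 -0.015 -0.0005 0.0008 0.0016 -1;-0.0013 -0.0037 -0.022 -0.0005 0.0008 0.0016 -1;-0.0013 -0.0037 -0.0295 -0.0005 0.0008 0.0016 -1"
}}

```text
t: 7.4
ee_pos: [0.4828, 0.3415, 0.0217]
tool_rot: [3.135, -0.201, -0.0]
wrist_force: [-0.1, 0.4, -1.4]
gripper_width: 0.599
```

```bash
python3 mv.py .4829 .3415 .018 -97.35
```

```text
t 7.4 pos [0.4828 0.3415 0.0217] yaw -97.34 tilt 0.01 j [ 0.47  0.45  1.64 -0.    1.05  2.17] F [-0.1  0.4 -1.4] g 0.599
  shift [ 0.0003  0.     -0.0124] turn [ 0.0001 -0.0001 -0.0001]
```

Call:
{"fn": "apply_moves", "kwargs": {
  "commands": "0 0 -0.004 0 0 0 -1;0 0 -0.008 0 0 0 -1;0 0 -0.0125 0 0 0 -1;0 0 -0.015 0 0 0 -1;0 0 -0.015 0 0 0 -1"
}}

```text
t: 7.9
ee_pos: [0.4828, 0.3415, 0.0172]
tool_rot: [3.135, -0.201, -0.0]
wrist_force: [0.3, 1.3, -1.0]
gripper_width: 0.589
```

```bash
python3 mv.py .4829 .3415 .017 -97.35; python3 - <<'E'
from bench import *
import cv2,numpy as np
a=snapshot("scene");np.save("pics/scene4.npy",a)
x,y,w,h=312,225,60,50
cv2.imwrite("pics/g4.png",cv2.resize(a[y:y+h,x:x+w,::-1],None,fx=12,fy=12,interpolation=cv2.INTER_NEAREST))
E
```

```text
t 7.9 pos [0.4828 0.3415 0.0172] yaw -97.35 tilt 0.01 j [ 0.47  0.46  1.64 -0.    1.05  2.17] F [ 0.3  1.3 -1. ] g 0.589
  shift [ 0.0002 -0.     -0.0007] turn [ 0.0001 -0.0001 -0.0001]
```

View pics/g4.png

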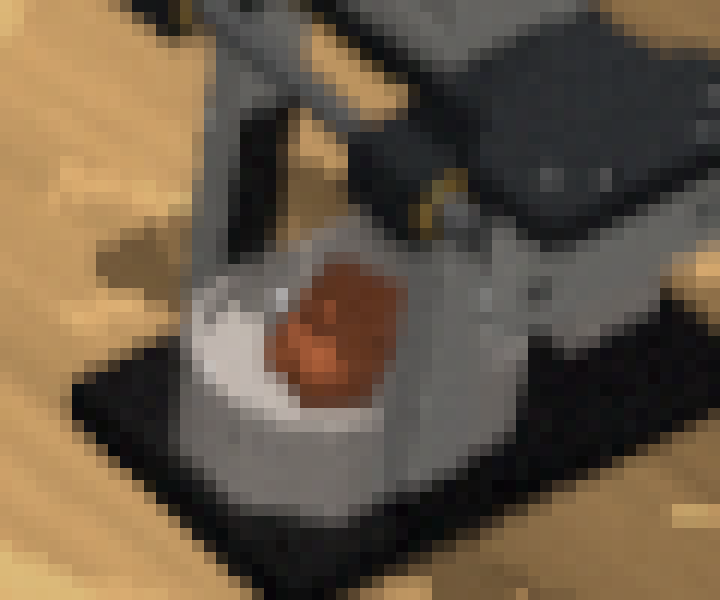

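The dish went down with hardly any force, and the visible wall is now shorter. I release and lift.

Call:
{"fn": "apply_moves", "kwargs": {
  "commands": "0 0 0 0 0 0 1;0 0 0 0 0 0 1;0 0 0 0 0 0 1;0 0 0 0 0 0 1;0 0 0 0 0 0 1"
}}

```text
t: 8.45
ee_pos: [0.4829, 0.3415, 0.0173]
tool_rot: [-3.135, 0.201, -0.0]
wrist_force: [0.5, -0.7, -0.4]
gripper_width: 0.978
```

Call:
{"fn": "apply_moves", "kwargs": {
  "commands": "0 0 0.05 0 0 0 1;0 0 0.15 0 0 0 1;0 0 0.3 0 0 0 1;0 0 0.4 0 0 0 1;0 0 0.4 0 0 0 1"
}}

```text
t: 8.95
ee_pos: [0.4872, 0.3438, 0.1449]
tool_rot: [-3.128, 0.201, -0.018]
wrist_force: [0.5, 0.5, 0.1]
gripper_width: 1.0
```

```bash
python3 mv.py .3986 .3524 .14 -97.35; python3 - <<'E'
from bench import *
import cv2,numpy as np
a=snapshot("scene");b=snapshot("top");np.save("pics/scene5.npy",a);np.save("pics/top5.npy",b)
x,y,w,h=312,225,66,50
cv2.imwrite("pics/g5.png",cv2.resize(a[y:y+h,x:x+w,::-1],None,fx=12,fy=12,interpolation=cv2.INTER_NEAREST))
E
```

```text
t 8.95 pos [0.4872 0.3438 0.1449] yaw -97.34 tilt 0.77 j [ 0.47  0.3   1.56 -0.    1.27  2.17] F [0.5 0.5 0.1] g 1.0
  shift [-0.2955  0.0286 -0.0165] turn [-0.0039  0.0076 -0.0001]
```

View pics/g5.png

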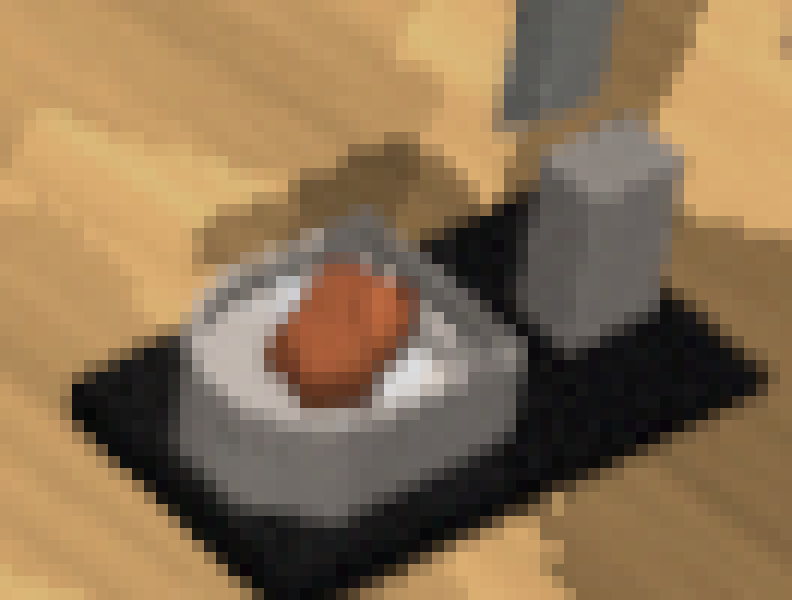

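```bash
python3 - <<'E'
from h import *
import fd
im=np.load("pics/scene5.npy")
dish[0]=prism(D,8,34)
for z in(.004,.005,.007,.009,.013):
  print(z,fd.fitdish(im,z,[.4842,.3426],np.radians(-7.3),[(322,362,238,272)],[(330,352,246,262),(345,352,241,260)]))
E
```

```text
0.004 (array([0.4831, 0.3423]), np.float64(147.41), np.float64(149.11))
0.005 (array([0.4843, 0.3432]), np.float64(146.75), np.float64(147.44))
0.007 (array([0.486 , 0.3439]), np.float64(145.82), np.float64(153.77))
0.009 (array([0.4875, 0.3454]), np.float64(144.47), np.float64(166.46))
0.013 (array([0.4911, 0.3479]), np.float64(142.52), np.float64(204.22))
```

Call:
{"fn": "apply_moves", "kwargs": {
  "commands": "-0.2955 0.0283 -0.1 -0.0039 0.0076 0 1;-0.2955 0.0283 -0.1 -0.0039 0.0076 0 1;-0.2955 0.0283 -0.1 -0.0039 0.0076 0 1;-0.2955 0.0283 -0.1 -0.0039 0.0076 0 1;-0.2955 0.0283 -0.1 -0.0039 0.0076 0 1"
}}

```text
t: 9.55
ee_pos: [0.3959, 0.3505, 0.109]
tool_rot: [3.13, -0.201, -0.013]
wrist_force: [-0.4, -0.2, 0.9]
gripper_width: 1.0
```

```bash
python3 mv.py .3986 .3523 .0235 -97.35; python3 - <<'E'
from bench import *
import cv2,numpy as np
a=snapshot("scene");np.save("pics/scene6.npy",a)
x,y,w,h=312,190,80,80
cv2.imwrite("pics/g6.png",cv2.resize(a[y:y+h,x:x+w,::-1],None,fx=7,fy=7,interpolation=cv2.INTER_NEAREST))
E
```

```text
t 9.55 pos [0.3959 0.3505 0.109 ] yaw -97.36 tilt 0.56 j [0.56 0.22 1.74 0.   1.19 2.26] F [-0.4 -0.2  0.9] g 1.0
  shift [ 0.0092  0.006  -0.2852] turn [ 0.003  -0.0055  0.0001]
```

View pics/g6.png

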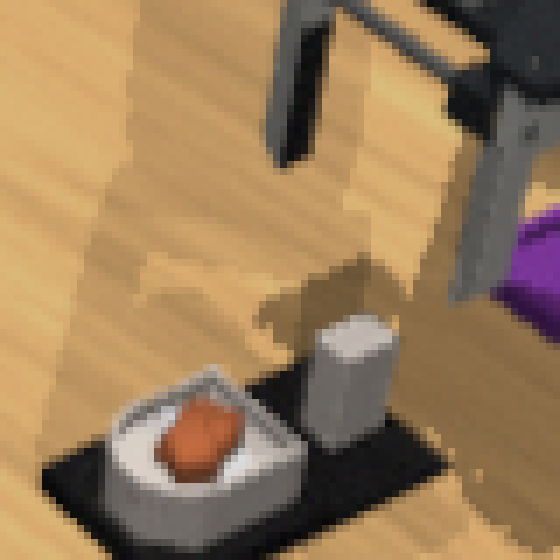

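Call:
{"fn": "apply_moves", "kwargs": {
  "commands": "0.0092 0.006 -0.1 0.003 -0.0055 0 1;0.0092 0.006 -0.2 0.003 -0.0055 0 1;0.0092 0.006 -0.2852 0.003 -0.0055 0 1;0.0092 0.006 -0.2852 0.003 -0.0055 0 1;0.0092 0.006 -0.2852 0.003 -0.0055 0 1"
}}

```text
t: 10.1
ee_pos: [0.4003, 0.3525, 0.0242]
tool_rot: [-3.134, 0.204, -0.001]
wrist_force: [-0.4, 0.3, -0.1]
gripper_width: 1.0
```

```bash
python3 mv.py .3986 .3523 .0235 -97.35
```

```text
t 10.1 pos [0.4003 0.3525 0.0242] yaw -97.44 tilt 0.06 j [ 0.56  0.34  1.79 -0.    1.01  2.26] F [-0.4  0.3 -0.1] g 1.0
  shift [-0.0056 -0.0006 -0.0024] turn [-0.0003  0.0006  0.0009]
```

Call:
{"fn": "apply_moves", "kwargs": {
  "commands": "-0.0056 -0.0006 -0.0024 -0.0003 0.0006 0.0009 1;-0.0056 -0.0006 -0.0024 -0.0003 0.0006 0.0009 0.2;-0.0056 -0.0006 -0.0024 -0.0003 0.0006 0.0009 -1;-0.0056 -0.0006 -0.0024 -0.0003 0.0006 0.0009 -1;-0.0056 -0.0006 -0.0024 -0.0003 0.0006 0.0009 -1",
  "newtons": 20
}}

```text
t: 10.6
ee_pos: [0.3988, 0.3525, 0.0239]
tool_rot: [-3.135, 0.201, -0.001]
wrist_force: [-0.3, 0.4, 0.3]
gripper_width: 0.694
```

Call:
{"fn": "apply_moves", "kwargs": {
  "commands": "0 0 0 0 0 0 -1;0 0 0 0 0 0 -1;0 0 0 0 0 0 -1;0 0 0 0 0 0 -1;0 0 0 0 0 0 -1",
  "newtons": 60
}}

```text
t: 11.1
ee_pos: [0.3988, 0.3525, 0.0239]
tool_rot: [-3.135, 0.201, -0.001]
wrist_force: [1.0, 0.5, -0.1]
gripper_width: 0.272
```

```bash
python3 mv.py .3986 .3523 .0735 -97.35
```

```text
t 11.1 pos [0.3988 0.3525 0.0239] yaw -97.35 tilt 0.04 j [0.56 0.34 1.79 0.   1.01 2.26] F [ 1.   0.5 -0.1] g 0.272
  shift [-0.0005 -0.0005  0.1654] turn [-0.0003  0.0004 -0.    ]
```

Still closing (20 mm should read about 0.213), so one more hold.

Call:
{"fn": "apply_moves", "kwargs": {
  "commands": "0 0 0 0 0 0 -1;0 0 0 0 0 0 -1;0 0 0 0 0 0 -1;0 0 0 0 0 0 -1;0 0 0 0 0 0 -1",
  "newtons": 60
}}

```text
t: 11.6
ee_pos: [0.3988, 0.3525, 0.0239]
tool_rot: [-3.135, 0.201, -0.001]
wrist_force: [0.0, 0.4, -0.3]
gripper_width: 0.205
```

Call:
{"fn": "apply_moves", "kwargs": {
  "commands": "0 0 0.03 0 0 0 -1;0 0 0.06 0 0 0 -1;0 0 0.1 0 0 0 -1;0 0 0.14 0 0 0 -1;0 0 0.16 0 0 0 -1"
}}

```text
t: 12.1
ee_pos: [0.3998, 0.3532, 0.074]
tool_rot: [-3.133, 0.201, -0.005]
wrist_force: [0.2, -0.4, -1.5]
gripper_width: 0.204
```

Call:
{"fn": "apply_moves", "kwargs": {
  "commands": "0 0 0 0 0 0 -1;0 0 0 0 0 0 -1;0 0 0 0 0 0 -1;0 0 0 0 0 0 -1;0 0 0 0 0 0 -1"
}}

```text
t: 12.6
ee_pos: [0.3994, 0.3529, 0.0734]
tool_rot: [-3.133, 0.201, -0.003]
wrist_force: [-0.4, -0.6, -3.3]
gripper_width: 0.21
```

```bash
python3 mv.py .3986 .3523 .0735 -97.35; python3 - <<'E'
from bench import *
import cv2,numpy as np
a=snapshot("scene");b=snapshot("top");np.save("pics/scene7.npy",a);np.save("pics/top7.npy",b)
can=np.zeros((600,800,3),np.uint8)
x,y,w,h=305,190,80,80
can[:560,:560]=cv2.resize(a[y:y+h,x:x+w,::-1],None,fx=7,fy=7,interpolation=cv2.INTER_NEAREST)
can[:320,560:]=cv2.resize(b[160:240,110:170,::-1],(240,320))
cv2.imwrite("pics/g7.png",can)
E
```

```text
t 12.6 pos [0.3994 0.3529 0.0734] yaw -97.34 tilt 0.16 j [0.56 0.27 1.77 0.   1.11 2.26] F [-0.4 -0.6 -3.3] g 0.21
  shift [-0.0028 -0.0021  0.0002] turn [-0.001   0.0015 -0.0001]
```

View pics/g7.png

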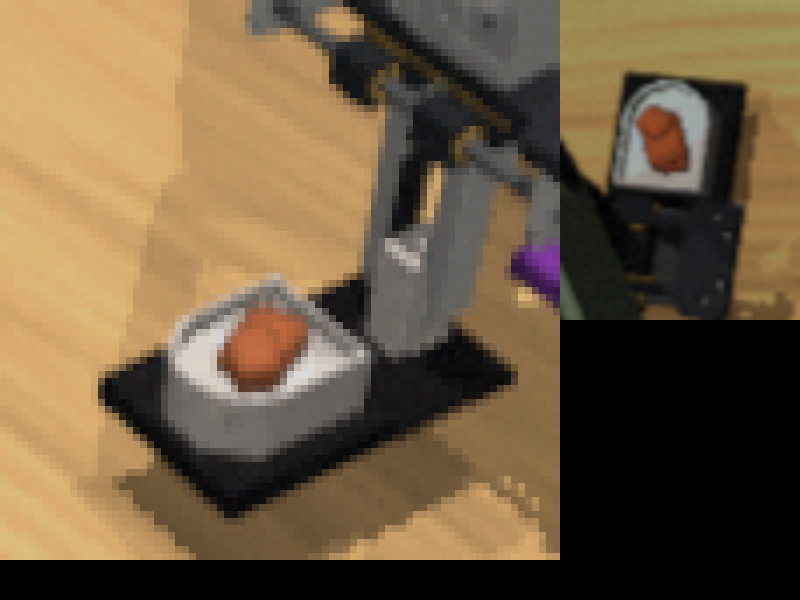

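```bash
python3 - <<'E'
from fit1 import *
A={};ig={}
for n in("top","scene"):
    im=np.load(f"pics/{n}0.npy");r=a_gray(im)
    g=fill(np.clip((r-.57)/.3,0,1));A[n]=g
    I=np.zeros(g.shape)
    p=(.5719,.032,-.148)
    # ring+posts hull at heights 10..100 ignored
    P=prism([(33+54*np.cos(t),54*np.sin(t)) for t in np.linspace(0,6.28,24)],70,100)
    Q=prism(rect(45,65,-75,75),20,110)
    J=prism(rect(60,135,-50,50),20,50)
    for pp in(P,Q):
        cv2.fillConvexPoly(I,cv2.convexHull(np.round(proj(n,place(pp,*p))).astype(np.int32)),1)
    if n=="scene": cv2.fillConvexPoly(I,cv2.convexHull(np.round(proj(n,place(J,*p))).astype(np.int32)),1)
    v=im[:,:,0]
    if n=="scene": pass
    ig[n]=I
    # paper ignore
    ig[n]=np.maximum(ig[n],((im.min(2)>150)*1.0) if n=="top" else 0)
    x,y,w,h=box_for(n,stage,p)
    cv2.imwrite(f"pics/st_{n}.png",cv2.resize(np.hstack([A[n],ig[n]])[y:y+h][:, list(range(x,x+w))+list(range(512+x,512+x+w))]*255,None,fx=3,fy=3))
for c in(("top",),("scene",),("top","scene")):
    p,e=fit(stage,A,(.572,.033,-.148),c,ignore=ig);print(c,p.round(4),e)
    if len(c)==1:
        n=c[0];im=np.load(f"pics/{n}0.npy")[:,:,::-1];x,y,w,h=box_for(n,stage,p)
        c_=cv2.resize(im[y:y+h,x:x+w],None,fx=5,fy=5,interpolation=cv2.INTER_NEAREST);outline(c_,n,stage,p,(0,255,0),s=5,off=(x,y));cv2.imwrite(f"pics/so_{n}.png",c_)
E
```

```text
('top',) [ 0.5717  0.0341 -0.1493] 165.218688438174
('scene',) [ 0.5724  0.0291 -0.1603] 239.21063349608139
('top', 'scene') [ 0.5715  0.033  -0.1532] 456.54675436956006[ WARN:0@0.945] global loadsave.cpp:1063 imwrite_ Unsupported depth image for selected encoder is fallbacked to CV_8U.
```

View pics/so_scene.png

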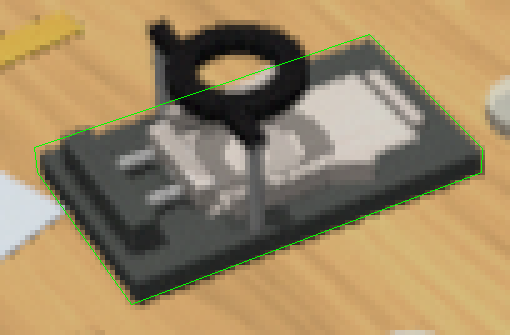

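View pics/so_top.png

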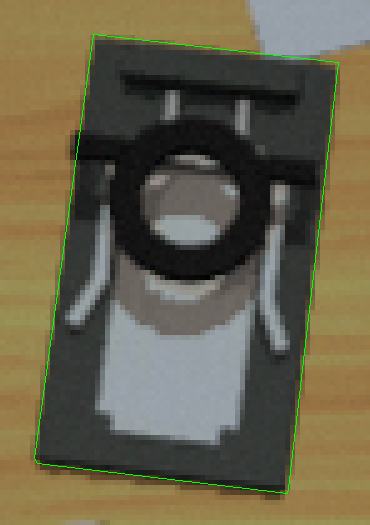

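View pics/st_scene.png

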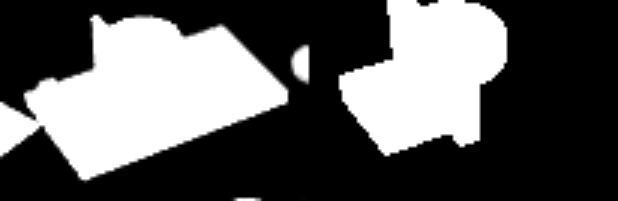

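```bash
cat > fs.py <<'E'
from fit1 import *
def run(sfx="0",verbose=True):
    A={};ig={};p=(.5719,.032,-.148)
    for n in("top","scene"):
        im=np.load(f"pics/{n}{sfx}.npy");v=im[:,:,:2].astype(float).mean(2)
        w=138 if n=="top" else 185
        x,y,ww,h=box_for(n,stage,p)
        g=np.clip((w-8-v)/(w-8-62),0,1)
        g=fill(g);A[n]=g
        I=np.zeros(g.shape)
        P=prism([(33+54*np.cos(t),54*np.sin(t)) for t in np.linspace(0,6.28,24)],70,100)
        Q=prism(rect(45,65,-75,75),20,110)
        for pp in(P,Q): cv2.fillConvexPoly(I,cv2.convexHull(np.round(proj(n,place(pp,*p))).astype(np.int32)),1)
        if n=="scene":
            for J in (prism(rect(66,138,-50,50),20,45),): cv2.fillConvexPoly(I,cv2.convexHull(np.round(proj(n,place(J,*p))).astype(np.int32)),1)
        # interior ignored
        m=np.zeros(g.shape,np.uint8);cv2.fillConvexPoly(m,cv2.convexHull(np.round(proj(n,place(stage[0],*p))).astype(np.int32)),1)
        I=np.maximum(I,cv2.erode(m,np.ones((11,11))))
        ig[n]=I
    out={}
    for c in(("top",),("scene",)):
        q,e=fit(stage,A,(.572,.033,-.148),c,ignore=ig);print(c,q.round(4),round(e,1));out[c[0]]=q
        n=c[0];im=np.load(f"pics/{n}{sfx}.npy")[:,:,::-1];x,y,w,h=box_for(n,stage,q)
        c_=cv2.resize(im[y:y+h,x:x+w],None,fx=5,fy=5,interpolation=cv2.INTER_NEAREST);outline(c_,n,stage,q,(0,255,0),s=5,off=(x,y))
        g_=cv2.resize((A[n]*(1-ig[n]*.6))[y:y+h,x:x+w]*255,None,fx=5,fy=5,interpolation=cv2.INTER_NEAREST).astype(np.uint8)
        cv2.imwrite(f"pics/sp_{n}.png",cv2.resize(np.hstack([c_,cv2.cvtColor(g_,cv2.COLOR_GRAY2BGR)]),None,fx=.78,fy=.78))
    return out
if __name__=="__main__": run()
E
python3 fs.py
```

```text
('top',) [ 0.5692  0.0343 -0.1534] 14.4
('scene',) [ 0.573   0.0321 -0.1539] 28.9
```

View pics/sp_scene.png

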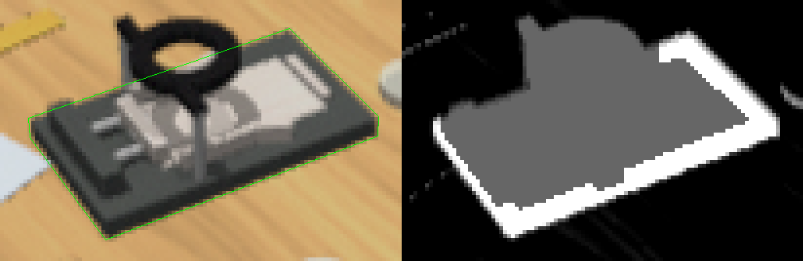

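View pics/sp_top.png

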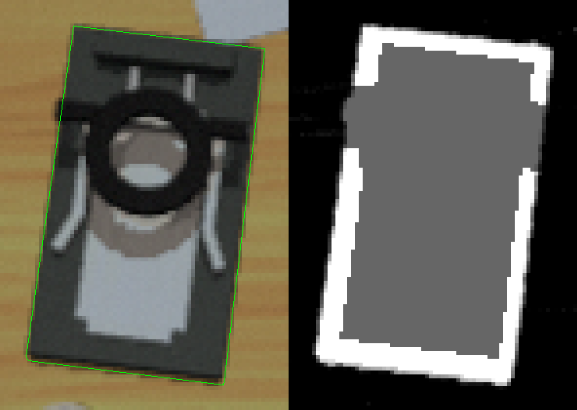

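```bash
cat > pitch.py <<'E'
from fit1 import *
# carrier held: fit pitch given tcp
def rend(n,parts,org,yaw,pit,hand,box):
    # rotate about grip point (x=-52,z=42 carrier) by pitch (positive = nose down)
    c,s=np.cos(pit),np.sin(pit);Ry=np.array([[c,0,s],[0,1,0],[-s,0,c]]);h=np.array([-.052,0,.042])
    return render(n,[ (P-h)@Ry.T+h for P in parts],(org[0],org[1],yaw),box,org[2])
def fitp(im,tcp,yaw,bias,W):
    n="scene";v=im[:,:,:2].astype(float).mean(2)
    a=np.clip((175-v)/(175-20),0,1);r=a_gray(im);a=fill(np.maximum(a,np.clip((r-.56)/.3,0,1)))
    o0=np.array([tcp[0]+.0518*np.cos(yaw)+bias[0],tcp[1]+.0518*np.sin(yaw)+bias[1],tcp[2]-.0239])
    parts=carrier;x,y,w,h=box=box_for(n,parts,(o0[0],o0[1],yaw),z=o0[2],pad=8)
    ac=a[y:y+h,x:x+w];Wc=W[y:y+h,x:x+w]
    f=lambda q:(((rend(n,parts,o0+[q[0],q[1],0],yaw,q[2],0,box)-ac)**2)*Wc).sum()
    r_=minimize(f,[0,0,0],method="Nelder-Mead",options=dict(initial_simplex=[[0,0,0],[.003,0,0],[0,.003,0],[0,0,.05]],xatol=1e-5))
    print(r_.x.round(4),r_.fun,f([0,0,0]));return a,box
E
python3 - <<'E'
from pitch import *
im=np.load("pics/scene7.npy")
# rough weight: around near edges; view px: crop origin (305,190) scale 7
W=np.zeros(im.shape[:2])
# left nose edge and near side edge bands
poly=np.array([(95,370),(230,525),(520,390),(520,365),(440,380),(260,470),(160,430),(160,350)])/7+[305,190]
cv2.fillPoly(W,[np.round(poly).astype(np.int32)],1)
W=cv2.dilate(W,np.ones((5,5)))
v=im[:,:,:2].astype(float).mean(2);print(np.round(v[258:268,325:345:2]))
fitp(im,(.3994,.3529,.0734),np.radians(-7.34),(.0013,.0011),W)
E
```

```text
[[ 98.  98.  96.  56.  12.  18.  26.  24.  26.  24.]
 [ 96.  98. 100.  86.  13.  16.  26.  27.  17.  12.]
 [ 96.  98. 101.  97.  55.   9.  18.  15.   8.  14.]
 [ 93.  96.  97. 100.  87.  26.  10.   8.  10.  48.]
 [ 90.  94.  96. 100.  99.  75.  10.  10.  54.  84.]
 [133.  91.  94.  98.  98.  96.  26.  51.  90.  99.]
 [158.  90.  93.  94.  98. 100.  80.  86. 100. 102.]
 [164. 135.  90.  95.  95.  99. 101. 100. 100. 104.]
 [169. 160. 125.  92.  91.  98.  98.  98. 100. 102.]
 [175. 164. 148.  89.  90.  94.  99. 100. 100. 101.]]
[ 0.001   0.0028 -0.008 ] 75.26764104546227 81.64503294096062
```

```bash
sed -i 's/(175-v)\/(175-20)/(95-v)\/(95-15)/' pitch.py; python3 - <<'E'
from pitch import *
im=np.load("pics/scene7.npy");W=np.zeros(im.shape[:2])
poly=np.array([(95,370),(230,525),(520,390),(520,365),(440,380),(260,470),(160,430),(160,350)])/7+[305,190]
cv2.fillPoly(W,[np.round(poly).astype(np.int32)],1);W=cv2.dilate(W,np.ones((5,5)))
fitp(im,(.3994,.3529,.0734),np.radians(-7.34),(.0013,.0011),W)
E
```

```text
[-0.0021 -0.0013  0.0113] 12.700873417096421 21.21714535869804
```

Call:
{"fn": "apply_moves", "kwargs": {
  "commands": "-0.01 -0.08 0.01 0 0 0 -1;-0.02 -0.18 0.01 0 0 0 -1;-0.04 -0.28 0.01 0 0 0 -1;-0.06 -0.38 0.01 0 0 -0.01 -1;-0.07 -0.48 0.01 0 0 -0.016 -1"
}}

```text
t: 13.2
ee_pos: [0.3779, 0.2079, 0.0765]
tool_rot: [-3.131, 0.24, -0.003]
wrist_force: [0.2, 0.5, -3.3]
gripper_width: 0.207
```

```bash
python3 mv.py .3617 .0637 .0735 -98.8
```

```text
t 13.2 pos [0.3779 0.2079 0.0765] yaw -98.78 tilt 0.15 j [0.3  0.06 2.01 0.   1.08 2.02] F [ 0.2  0.5 -3.3] g 0.207
  shift [-0.0539 -0.4807 -0.0099] turn [-0.0009  0.0014 -0.0002]
```

Call:
{"fn": "apply_moves", "kwargs": {
  "commands": "-0.012 -0.11 -0.01 -0.0009 0.0014 0 -1;-0.024 -0.22 -0.01 -0.0009 0.0014 0 -1;-0.036 -0.33 -0.01 -0.0009 0.0014 0 -1;-0.048 -0.42 -0.01 -0.0009 0.0014 0 -1;-0.054 -0.48 -0.01 -0.0009 0.0014 0 -1"
}}

```text
t: 13.7
ee_pos: [0.3612, 0.0623, 0.0735]
tool_rot: [3.132, -0.242, 0.0]
wrist_force: [0.5, 0.1, -3.0]
gripper_width: 0.208
```

```bash
python3 mv.py .3617 .0637 .0539 -98.8
```

```text
t 13.7 pos [0.3612 0.0623 0.0735] yaw -98.85 tilt 0.03 j [-0.07 -0.08  2.15 -0.    1.07  1.66] F [ 0.5  0.1 -3. ] g 0.208
  shift [ 0.0017  0.0045 -0.0654] turn [0.0003 0.0001 0.0005]
```

Call:
{"fn": "apply_moves", "kwargs": {
  "commands": "0.0017 0.0045 -0.03 0.0003 0 0.0005 -1;0.0017 0.0045 -0.0654 0.0003 0 0.0005 -1;0.0017 0.0045 -0.0654 0.0003 0 0.0005 -1;0.0017 0.0045 -0.0654 0.0003 0 0.0005 -1;0.0017 0.0045 -0.0654 0.0003 0 0.0005 -1"
}}

```text
t: 14.2
ee_pos: [0.3617, 0.0643, 0.0538]
tool_rot: [-3.132, 0.239, 0.0]
wrist_force: [0.2, -0.3, -2.6]
gripper_width: 0.21
```

```bash
python3 mv.py .3617 .0637 .0539 -98.8; python3 - <<'E'
from bench import *
import cv2,numpy as np
a=snapshot("scene");b=snapshot("top");np.save("pics/scene8.npy",a);np.save("pics/top8.npy",b)
can=np.zeros((600,800,3),np.uint8)
x,y,w,h=190,170,130,80
can[:400,:650]=cv2.resize(a[y:y+h,x:x+w,::-1],None,fx=5,fy=5,interpolation=cv2.INTER_NEAREST)
can[:600,650:]=cv2.resize(b[105:265,215:265,::-1],(150,480))[:600] if False else cv2.resize(b[105:265,205:265,::-1],(150,600))
cv2.imwrite("pics/g8.png",can)
E
```

```text
t 14.2 pos [0.3617 0.0643 0.0538] yaw -98.72 tilt 0.01 j [-0.06 -0.04  2.16  0.    1.02  1.66] F [ 0.2 -0.3 -2.6] g 0.21
  shift [-0.0002 -0.0021  0.0004] turn [-0.0001 -0.0001 -0.0009]
```

View pics/g8.png

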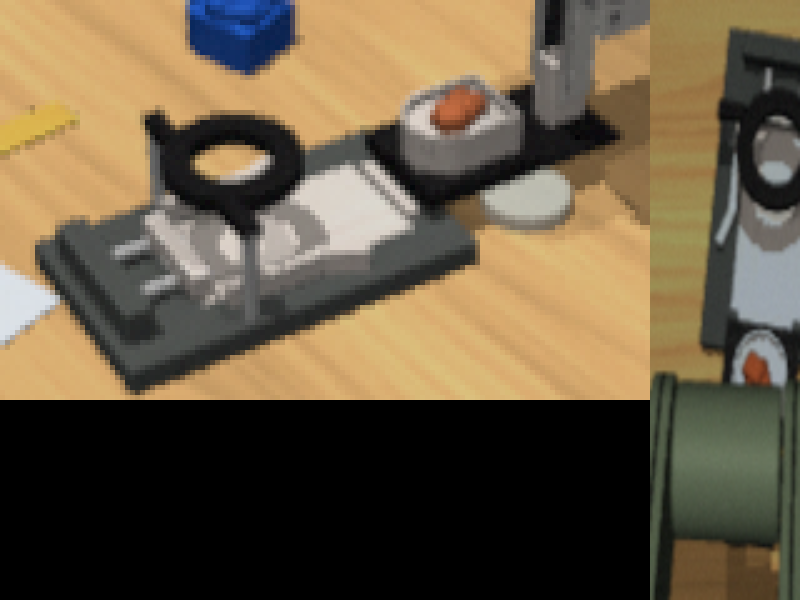

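```bash
python3 - <<'E'
from fit1 import *
can=np.zeros((600,800,3),np.uint8);X=0
for n,st,(x,y,w,h),s in(("scene",(.5730,.0321,-.1539),(258,185,62,42),8),("top",(.5692,.0343,-.1534),(220,160,50,60),6)):
    im=np.load(f"pics/{n}8.npy")[:,:,::-1]
    c=cv2.resize(im[y:y+h,x:x+w],None,fx=s,fy=s,interpolation=cv2.INTER_NEAREST)
    cc,ss=np.cos(st[2]),np.sin(st[2])
    # actual tcp rel true stage est
    d=np.array([.3617-.571,.0643-.0313]);t=np.radians(-8.72)
    co=np.array([.3617+.0518*np.cos(t)-.571,.0643+.0518*np.sin(t)-.0313])
    ex=np.array([np.cos(-.1537),np.sin(-.1537)]);ey=np.array([-ex[1],ex[0]])
    print("carrier in stage est",co@ex,co@ey)
    pose=(st[0]+co[0],st[1]+co[1],t)
    for P,col in((carrier[0],(0,0,255)),(carrier[1],(0,255,255)),(dish[0],(0,255,0))):
        outline(c,n,[P],pose if P is not dish[0] else (pose[0]+.033*np.cos(t),pose[1]+.033*np.sin(t),t),col,z=.030+(0.005 if P is dish[0] else 0),s=s,off=(x,y))
    outline(c,n,stage,st,(255,255,0),s=s,off=(x,y))
    can[:c.shape[0],X:X+c.shape[1]]=c;X+=c.shape[1]
cv2.imwrite("pics/o8.png",can)
E
```

```text
carrier in stage est -0.16008485605394582 0.0006461539250748439
carrier in stage est -0.16008485605394582 0.0006461539250748439
```

View pics/o8.png

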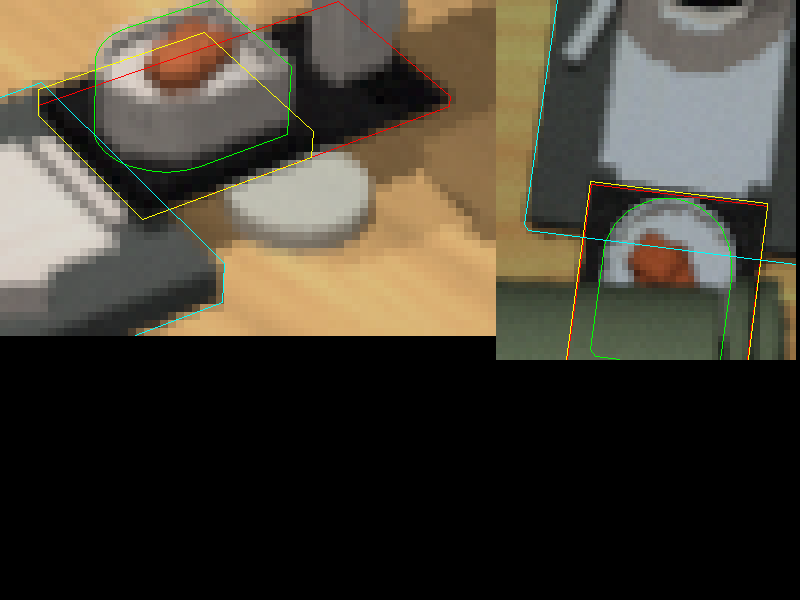

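```bash
python3 mv.py .4753 .0461 .0539 -98.8
```

```text
t 14.3 pos [0.362  0.0641 0.0541] yaw -98.74 tilt 0.03 j [-0.06 -0.04  2.16  0.    1.02  1.66] F [ 0.4  0.9 -3. ] g 0.206
  shift [ 0.3777 -0.0602 -0.0005] turn [ 0.      0.0003 -0.0007]
```

Call:
{"fn": "apply_moves", "kwargs": {
  "commands": "0.07 -0.012 0 0 0 -0.0007 -1;0.15 -0.024 0 0 0 -0.0007 -1;0.23 -0.037 0 0 0 -0.0007 -1;0.31 -0.05 0 0 0 -0.0007 -1;0.3777 -0.0602 0 0 0 -0.0007 -1"
}}

```text
t: 14.8
ee_pos: [0.4771, 0.0461, 0.0544]
tool_rot: [3.132, -0.241, 0.003]
wrist_force: [0.2, 0.7, -2.7]
gripper_width: 0.206
```

```bash
python3 mv.py .508 .041 .0539 -98.8; python3 - <<'E'
from bench import *
import cv2,numpy as np
a=snapshot("scene");b=snapshot("top");np.save("pics/scene9.npy",a);np.save("pics/top9.npy",b)
can=np.zeros((600,800,3),np.uint8)
x,y,w,h=190,170,100,80
can[:560,:700]=cv2.resize(a[y:y+h,x:x+w,::-1],None,fx=7,fy=7,interpolation=cv2.INTER_NEAREST)
cv2.imwrite("pics/g9.png",can)
cv2.imwrite("pics/g9t.png",cv2.resize(b[105:215,215:300,::-1],None,fx=5,fy=5,interpolation=cv2.INTER_CUBIC))
E
```

```text
t 14.8 pos [0.4771 0.0461 0.0544] yaw -98.78 tilt 0.1 j [-0.08  0.19  1.91 -0.    1.04  1.64] F [ 0.2  0.7 -2.7] g 0.206
  shift [ 0.103  -0.0169 -0.0016] turn [ 0.0001  0.0012 -0.0002]
```

View pics/g9.png

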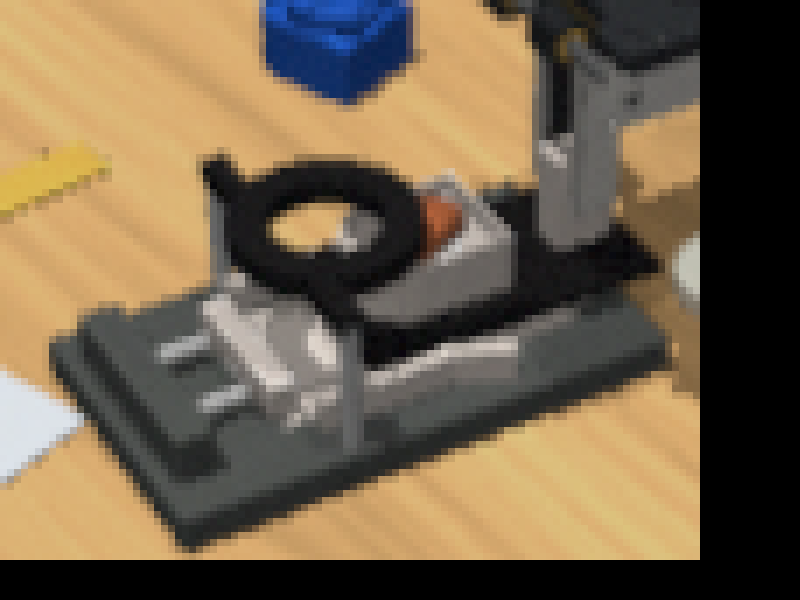

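View pics/g9t.png

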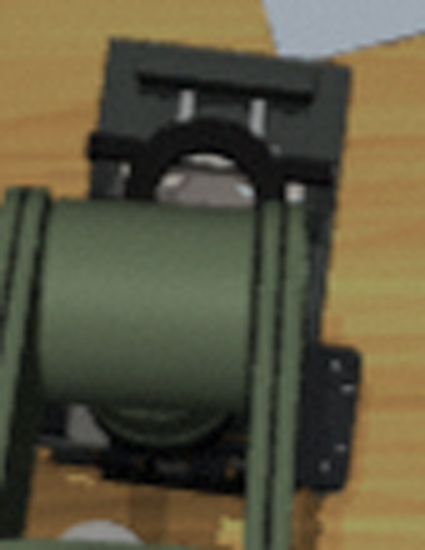

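Call:
{"fn": "apply_moves", "kwargs": {
  "commands": "0.02 -0.0033 -0.0016 0 0.0012 0 -1;0.04 -0.0066 -0.0016 0 0.0012 0 -1;0.06 -0.01 -0.0016 0 0.0012 0 -1;0.08 -0.0133 -0.0016 0 0.0012 0 -1;0.103 -0.017 -0.0016 0 0.0012 0 -1"
}}

```text
t: 15.4
ee_pos: [0.5099, 0.0406, 0.0545]
tool_rot: [3.132, -0.241, 0.004]
wrist_force: [0.1, 0.3, -3.0]
gripper_width: 0.214
```

```bash
python3 mv.py .5148 .0400 .0539 -98.8
```

```text
t 15.4 pos [0.5099 0.0406 0.0545] yaw -98.81 tilt 0.15 j [-0.09  0.25  1.83 -0.    1.06  1.63] F [ 0.1  0.3 -3. ] g 0.214
  shift [ 0.0163 -0.002  -0.0021] turn [0.0003 0.0017 0.0001]
```

Call:
{"fn": "apply_moves", "kwargs": {
  "commands": "0.008 -0.001 -0.002 0 0.0017 0 -1;0.016 -0.002 -0.002 0 0.0017 0 -1;0.024 -0.003 -0.002 0 0.0017 0 -1;0.024 -0.003 -0.002 0 0.0017 0 -1;0.024 -0.003 -0.002 0 0.0017 0 -1"
}}

```text
t: 15.9
ee_pos: [0.5161, 0.0398, 0.0535]
tool_rot: [3.132, -0.241, -0.003]
wrist_force: [-3.9, -0.3, -0.4]
gripper_width: 0.207
```

```bash
python3 mv.py .5243 .0385 .0539 -98.8
```

```text
t 15.9 pos [0.5161 0.0398 0.0535] yaw -98.8 tilt 0.11 j [-0.09  0.27  1.81 -0.    1.06  1.63] F [-3.9 -0.3 -0.4] g 0.207
  shift [ 0.0272 -0.0043  0.0012] turn [ 0.0002 -0.0012  0.    ]
```

Call:
{"fn": "apply_moves", "kwargs": {
  "commands": "0.008 -0.0012 0.001 0 -0.001 0 -1;0.016 -0.0025 0.001 0 -0.001 0 -1;0.024 -0.0037 0.001 0 -0.001 0 -1;0.032 -0.005 0.001 0 -0.001 0 -1;0.032 -0.005 0.001 0 -0.001 0 -1"
}}

```text
t: 16.4
ee_pos: [0.5248, 0.0384, 0.0535]
tool_rot: [3.132, -0.241, -0.005]
wrist_force: [-7.5, 1.2, -0.1]
gripper_width: 0.206
```

Call:
{"fn": "apply_moves", "kwargs": {
  "commands": "0 0 0 0 0 0 -1;0 0 0 0 0 0 -1;0 0 0 0 0 0 -1;0 0 0 0 0 0 -1;0 0 0 0 0 0 -1"
}}

```text
t: 16.9
ee_pos: [0.5239, 0.0386, 0.0534]
tool_rot: [3.132, -0.241, -0.008]
wrist_force: [-6.6, 1.1, 0.9]
gripper_width: 0.21
```

```bash
for i in 1; do python3 mv.py .5257 .0383 .0539 -98.8;done; python3 - <<'E'
from bench import *
import cv2,numpy as np
a=snapshot("scene");np.save("pics/scene10.npy",a)
x,y,w,h=190,170,100,80
cv2.imwrite("pics/g10.png",cv2.resize(a[y:y+h,x:x+w,::-1],None,fx=7,fy=7,interpolation=cv2.INTER_NEAREST))
s=sense();print(s["wrist_force"],s["ft_torque"])
E
```

```text
t 16.9 pos [0.5239 0.0386 0.0534] yaw -98.8 tilt 0.28 j [-0.09  0.29  1.79 -0.    1.07  1.63] F [-6.6  1.1  0.9] g 0.21
  shift [ 0.0059 -0.001   0.0017] turn [-0.0002 -0.0031 -0.    ]
[-6.26820473  0.91142812  1.33246462] [0.07358768 1.20572059 0.00273377]
```

View pics/g10.png

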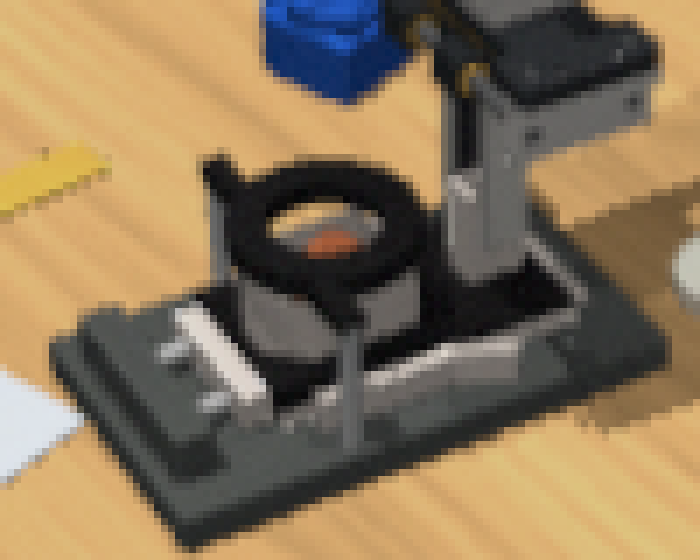

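Call:
{"fn": "apply_moves", "kwargs": {
  "commands": "0.002 0 -0.005 0 -0.002 0 -1;0.002 0 -0.01 0 -0.002 0 -1;0.002 0 -0.015 0 -0.002 0 -1;0.002 0 -0.02 0 -0.002 0 -1;0.002 0 -0.022 0 -0.002 0 -1"
}}

```text
t: 17.45
ee_pos: [0.5238, 0.0388, 0.0467]
tool_rot: [-3.132, 0.241, 0.005]
wrist_force: [-6.3, 1.5, 2.0]
gripper_width: 0.208
```

```bash
python3 mv.py .5239 .0386 .0439 -98.8
```

```text
t 17.45 pos [0.5238 0.0388 0.0467] yaw -98.79 tilt 0.19 j [-0.09  0.29  1.8   0.    1.06  1.63] F [-6.3  1.5  2. ] g 0.208
  shift [ 0.0003 -0.0007 -0.0093] turn [-0.0004 -0.0021 -0.0001]
```

Call:
{"fn": "apply_moves", "kwargs": {
  "commands": "0 0 -0.003 0 -0.002 0 -1;0 0 -0.006 0 -0.002 0 -1;0 0 -0.009 0 -0.002 0 -1;0 0 -0.01 0 -0.002 0 -1;0 0 -0.01 0 -0.002 0 -1"
}}

```text
t: 17.95
ee_pos: [0.5233, 0.039, 0.0439]
tool_rot: [-3.132, 0.24, 0.002]
wrist_force: [-6.5, 0.3, 1.8]
gripper_width: 0.209
```

```bash
python3 mv.py .5239 .0386 .0439 -98.8; python3 - <<'E'
from bench import *
import cv2,numpy as np
a=snapshot("scene");np.save("pics/scene11.npy",a)
x,y,w,h=190,170,100,80
cv2.imwrite("pics/g11.png",cv2.resize(a[y:y+h,x:x+w,::-1],None,fx=7,fy=7,interpolation=cv2.INTER_NEAREST))
s=sense();print(s["wrist_force"],s["ft_torque"])
E
```

```text
t 17.95 pos [0.5233 0.039  0.0439] yaw -98.78 tilt 0.09 j [-0.09  0.3   1.8   0.    1.05  1.63] F [-6.5  0.3  1.8] g 0.209
  shift [ 0.002  -0.0013 -0.0001] turn [-0.0005 -0.0008 -0.0003]
[-7.02556569  1.00216239  1.98753187] [ 0.04846422  1.20185166 -0.01283112]
```

View pics/g11.png

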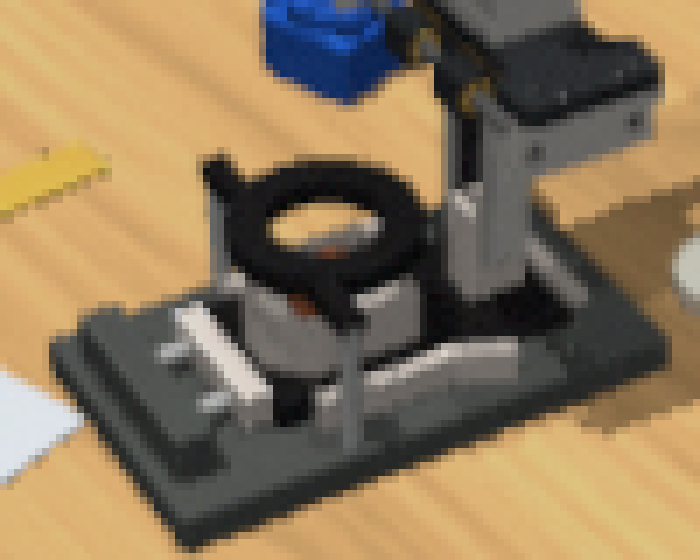

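Call:
{"fn": "apply_moves", "kwargs": {
  "commands": "0 0 -0.003 0 0 0 -1;0 0 -0.003 0 0 0 -1;-0.005 0.001 -0.003 0 0 0 -1;-0.01 0.0015 -0.003 0 0 0 -1;-0.01 0.0015 -0.003 0 0 0 -1"
}}

```text
t: 18.5
ee_pos: [0.5212, 0.0394, 0.0439]
tool_rot: [-3.132, 0.24, -0.001]
wrist_force: [-2.8, 0.2, 3.5]
gripper_width: 0.211
```

```bash
python3 mv.py .5239 .0386 .0429 -98.8
```

```text
t 18.5 pos [0.5212 0.0394 0.0439] yaw -98.78 tilt 0.05 j [-0.09  0.29  1.81  0.    1.04  1.63] F [-2.8  0.2  3.5] g 0.211
  shift [ 0.0089 -0.0025 -0.0032] turn [-0.0004  0.0004 -0.0003]
```

Call:
{"fn": "apply_moves", "kwargs": {
  "commands": "0 0 0 0 0 0 -1;0 0 0 0 0 0 -1;0 0 0 0 0 0 -1;0 0 0 0 0 0 -1;0 0 0 0 0 0 -1",
  "newtons": 4
}}

```text
t: 19.0
ee_pos: [0.5212, 0.0394, 0.0439]
tool_rot: [-3.132, 0.24, -0.001]
wrist_force: [-4.4, 0.9, 1.3]
gripper_width: 0.213
```

Call:
{"fn": "apply_moves", "kwargs": {
  "commands": "0 0 0 0 0 0 0.3;0 0 0 0 0 0 0.3;0 0 0 0 0 0 0.3;0 0 0 0 0 0 0.3;0 0 0 0 0 0 0.3"
}}

```text
t: 19.5
ee_pos: [0.5216, 0.0393, 0.044]
tool_rot: [-3.132, 0.24, -0.002]
wrist_force: [-0.2, 0.1, 0.3]
gripper_width: 0.602
```

```bash
python3 mv.py .52 .0392 .16 -98.8; python3 - <<'E'
from bench import *
import cv2,numpy as np
a=snapshot("scene");np.save("pics/scene12.npy",a)
x,y,w,h=190,170,100,80
cv2.imwrite("pics/g12.png",cv2.resize(a[y:y+h,x:x+w,::-1],None,fx=7,fy=7,interpolation=cv2.INTER_NEAREST))
E
```

```text
t 19.5 pos [0.5216 0.0393 0.044 ] yaw -98.78 tilt 0.09 j [-0.09  0.29  1.81  0.    1.04  1.63] F [-0.2  0.1  0.3] g 0.602
  shift [-0.0054 -0.0004  0.3868] turn [-0.0004  0.001  -0.0002]
```

View pics/g12.png

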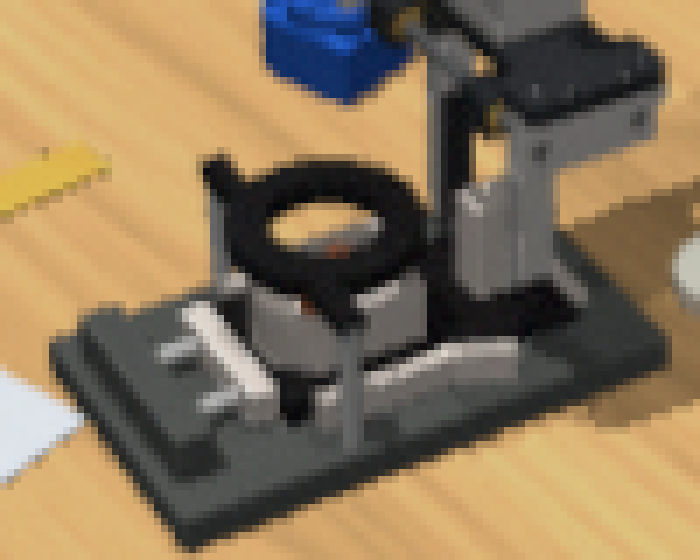

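Released, and the carrier moved back to the stop. Next I rise straight up, then retract toward the robot to look.

Call:
{"fn": "apply_moves", "kwargs": {
  "commands": "0 0 0.05 0 0 0 0.3;0 0 0.18 0 0 0 0.3;0 0 0.32 0 0 0 0.3;0 0 0.45 0 0 0 0.3;0 0 0.55 0 0 0 0.3"
}}

```text
t: 20.05
ee_pos: [0.5224, 0.0393, 0.2119]
tool_rot: [-3.132, 0.24, -0.007]
wrist_force: [0.5, -0.1, -0.7]
gripper_width: 0.652
```

Call:
{"fn": "apply_moves", "kwargs": {
  "commands": "-0.1 0.15 0.05 0 0 0 0.3;-0.2 0.3 0.05 0 0 0 0.3;-0.3 0.5 0.05 0 0 0 0.3;-0.3 0.65 0.05 0 0 0 0.3;-0.3 0.8 0.05 0 0 0 0.3"
}}

```text
t: 20.55
ee_pos: [0.432, 0.2658, 0.2274]
tool_rot: [-3.131, 0.241, -0.009]
wrist_force: [0.5, -0.4, 0.3]
gripper_width: 0.651
```

```bash
python3 - <<'E'
from bench import *
import cv2,numpy as np
a=snapshot("scene");b=snapshot("top");np.save("pics/scene13.npy",a);np.save("pics/top13.npy",b)
x,y,w,h=190,170,100,80
can=np.zeros((600,800,3),np.uint8)
can[:400,:500]=cv2.resize(a[y:y+h,x:x+w,::-1],None,fx=5,fy=5,interpolation=cv2.INTER_NEAREST)
can[:440,500:]=cv2.resize(b[105:215,220:295,::-1],None,fx=4,fy=4,interpolation=cv2.INTER_NEAREST)
cv2.imwrite("pics/g13.png",can)
cv2.imwrite("pics/g13f.png",cv2.resize(b[:,:,::-1],(800,600)))
print(sense()["t"])
E
```

```text
20.65
```

View pics/g13.png

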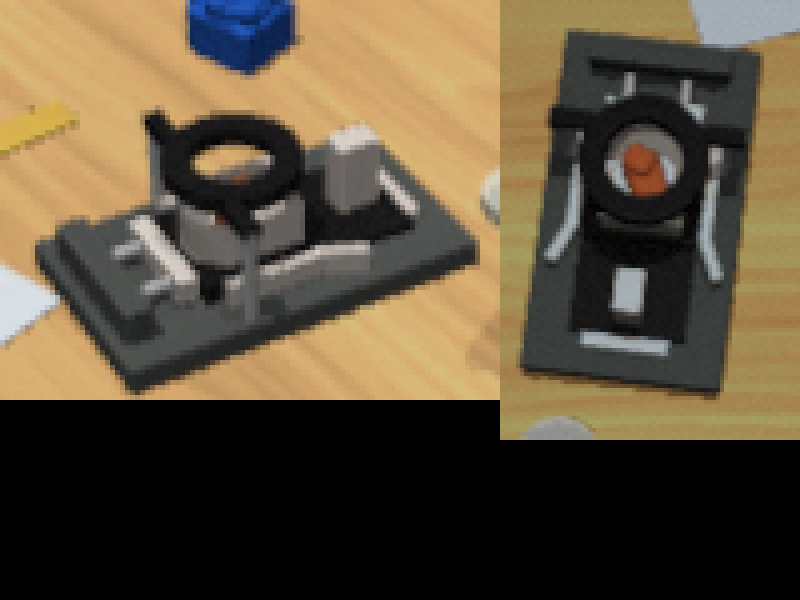

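View pics/g13f.png

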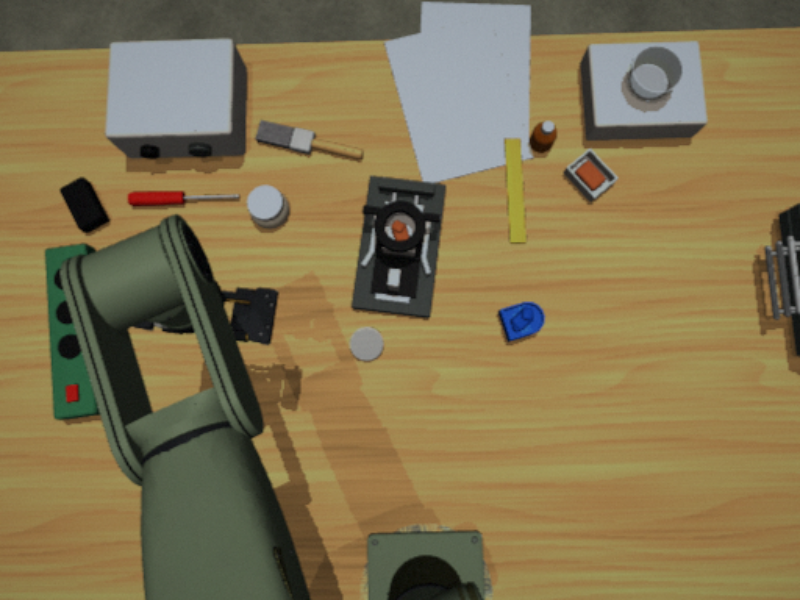

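```bash
python3 - <<'E'
from fit1 import *
can=np.zeros((600,800,3),np.uint8);X=0
for n,st,(x,y,w,h),s in(("scene",(.5730,.0321,-.1539),(208,190,72,50),7),("top",(.5692,.0343,-.1534),(232,120,46,80),6)):
    im=np.load(f"pics/{n}13.npy")[:,:,::-1]
    c=cv2.resize(im[y:y+h,x:x+w],None,fx=s,fy=s,interpolation=cv2.INTER_NEAREST)
    t=st[2]
    for P,col,dx,z in((carrier[0],(0,0,255),0,.02),(handle[0],(255,255,0),0,.02),(dish[0],(0,255,0),.033,.025)):
        outline(c,n,[P],(st[0]+dx*np.cos(t),st[1]+dx*np.sin(t),t),col,z=z,s=s,off=(x,y))
    c=c[:600,:800-X]
    can[:c.shape[0],X:X+c.shape[1]]=c;X+=c.shape[1]
cv2.imwrite("pics/o13.png",can)
E
```

```text
(no output)
```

View pics/o13.png

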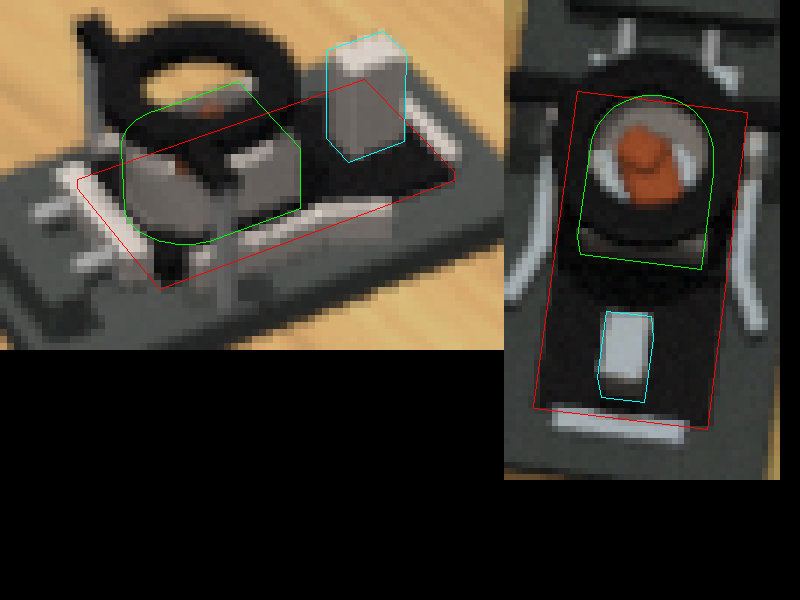

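```bash
python3 - <<'E'
from h import *
im=np.load("pics/scene13.npy");n="scene";st=np.array((.5730,.0321,-.1539))
V=im[:,:,0].astype(float)
def px(u,v):return(int(208+u/7),int(190+v/7))
t=st[2];ex=np.array([np.cos(t),np.sin(t)])
def shift(parts,dx,z,W,a):
    pose=(st[0]+dx*ex[0],st[1]+dx*ex[1],t);x,y,w,h=box=box_for(n,parts,pose,z=z)
    f=lambda q:((((cv2.warpAffine(render(n,parts,pose,box,z),np.float32([[1,0,q[0]],[0,1,q[1]]]),(w,h))-a[y:y+h,x:x+w])**2))*W[y:y+h,x:x+w]).sum()
    r=minimize(f,[0,0],method="Nelder-Mead",options=dict(initial_simplex=[[0,0],[1.,0],[0,1.]]));print(r.x.round(2),round(r.fun,2),round(f([0,0]),2))
# dish front walls vs black rim: bottom boundary window
a=np.clip((V-25)/(95-25),0,1)
W=np.zeros(V.shape)
x0,y0=px(120,200);x1,y1=px(215,262);W[y0:y1,x0:x1]=1
x0,y0=px(240,175);x1,y1=px(320,232);W[y0:y1,x0:x1]=1
print(np.round(V[y0-4:y1+3,x0-18:x1]).astype(int))
d=[prism(D,8,34)]
shift(d,.033,.025,W,a)
W=np.zeros(V.shape);x0,y0=px(315,30);x1,y1=px(415,170);W[y0:y1,x0:x1]=1
# handle lower part vs black, sides
W2=np.zeros(V.shape);x0,y0=px(318,112);x1,y1=px(412,172);W2[y0:y1,x0:x1]=1
shift(handle,0,.02,W2,a)
E
```

```text
[[100  81 101 106  76  27  10  14   9  16   9  25  26  24  25  19  13  26
   56  99 151 162 156 106 101 100 100  21  21]
 [ 46  60 108 129 122 110 104  85  84  39  14  19  27  28  23  26  80 171
  167 162 170 144 121 102 102 100  92  17  17]
 [ 27  53  96 113 127 133 133 138 169  72  49  16  17  26  25  26  71 157
  169 142 128 101 100 101  99 102  92  19  15]
 [ 29  52  87 100 109 120 127 140 154  92  79  42  12  24  28  27  32  60
  102 100 100 100  99 101  99 101  88  12  14]
 [ 29  48  86  94 103 104 108 116 106 104 101  85  42  10  22  22  19  27
   67 102 100 101 100 100 101 101  90  16  18]
 [ 27  49  94  93  97  99 102 105 105 106 105 103  82  41  19  32  39  39
   68 103  99 101 102  99  99 101  91  14  14]
 [ 22  48 101  92  98  98  99 104 105 105 105 103 104  83  41  46  74  66
   90 103 100 100 100 100 100  99  93  17  16]
 [ 68  47 102  94  97  97 101 100 104 105 104 104 107 101  79  78  88  81
  100 102 102 101 102  96  76  70  61  13  13]
 [147  59  85 103  95  97 100 101 102 103 106 107 106 102  94  90  89  87
  101 104  97  77  75  62  35  22   9  27  94]
 [183 145  58  91 106  99 100 100 103 103 106 106 107 102  95  96  88  83
   80  79  62  37  36  11  30  65 107 172 184]
 [205 199 148  56  90 107 101 100 104 104 105 108 108 102  95  97  87  67
   34  33  17  25  61  73 124 178 184 197 182]
 [214 212 199 123  51  74  67  74  76  91  97 108 103  79  77  97  86  56
   16  35  70 107 129 177 188 180 158 143 125]
 [215 215 211 183  86  24  23  32  34  55  60  70  66  38  60  96  90  81
  122 172 176 181 158 180 155 123 104 103 103]
 [198 215 212 209 170  78  27  22  20  25  21  23  21  40  87  98  92  98
  141 168 180 154 128 126 100  99 103 103 103]
 [154 215 215 211 188 115  27  22  27  25  42  81 100 146 125  96  93  91
  115 112 126 100 103 103 101 103 102  94  88]]
[-0.27  0.56] 49.26 53.07
[ 0.36 -0.27] 0.21 1.37
```

```bash
python3 - <<'E'
from h import *
im=np.load("pics/scene13.npy");n="scene";st=np.array((.5730,.0321,-.1539));V=im[:,:,0].astype(float)
t=st[2];ex=np.array([np.cos(t),np.sin(t)]);a=np.clip((V-25)/(95-25),0,1)
pose=(st[0]+.033*ex[0],st[1]+.033*ex[1],t)
for lo in(7,8,9):
    d=[prism(D,lo,34)];x,y,w,h=box=box_for(n,d,pose,z=.025)
    # columns 229..236, rows 216..226 : bottom edge only
    for dz in(-.002,0,.002,.004):
        m=render(n,d,pose,box,.025+dz);A=a[y:y+h,x:x+w]
        s=slice(228-x,236-x);r=slice(219-y,226-y)
        print(lo,dz,(m[r,s].sum(0)-A[r,s].sum(0)).round(1))
E
```

```text
7 -0.002 [-2.9 -1.7  0.4  0.5  0.6  0.3 -0.1 -0.9]
7 0 [-3.4 -2.2 -0.1  0.   0.1 -0.2 -0.6 -1.3]
7 0.002 [-3.9 -2.7 -0.5 -0.5 -0.4 -0.7 -1.1 -1.9]
7 0.004 [-4.4 -3.2 -1.1 -1.  -0.9 -1.2 -1.6 -2.4]
8 -0.002 [-3.2 -2.   0.2  0.3  0.4  0.  -0.4 -1.1]
8 0 [-3.7 -2.5 -0.3 -0.2 -0.1 -0.5 -0.9 -1.6]
8 0.002 [-4.2 -3.  -0.8 -0.7 -0.6 -1.  -1.4 -2.1]
8 0.004 [-4.7 -3.5 -1.3 -1.2 -1.1 -1.5 -1.9 -2.6]
9 -0.002 [-3.4 -2.2 -0.1  0.   0.1 -0.2 -0.6 -1.3]
9 0 [-3.9 -2.7 -0.5 -0.5 -0.4 -0.7 -1.1 -1.9]
9 0.002 [-4.4 -3.2 -1.1 -1.  -0.9 -1.2 -1.6 -2.4]
9 0.004 [-4.9 -3.7 -1.6 -1.5 -1.4 -1.7 -2.1 -2.9]
```

```bash
python3 - <<'E'
from bench import *
print(finish_job(), sense()["t"])
E
```

```text
the job is handed in; nothing more can be done
the job is handed in; nothing more can be done
```

The job is handed in, with the last clock reading at about 20.7 s of the 72 s allowed. As far as the images show, the dish is home in the carrier and the carrier is clamped flat on the stage. `finish_job()` gave no verdict, so the checks below are all I have.

**What I did:**
- **Dish:** I gripped the aluminium D-dish across its straight sides, turned it about 109° and let it down into the black carrier's recess on the bench.
- **Carrier:** I took it by the handle with 60 N, lifted it about 50 mm and slid it in level under the ring light. It pushed the spring jaw back to about 6.5 N (around 14 mm), and I then let it down behind the rear stop and let go.

**What the last checks showed:**
- **Dish in recess:** it went in with almost no force, and the silhouette fit on the bench matched a fully seated dish (5 mm above the carrier's underside).
- **Floor contact:** before release the tool stopped at the height expected for the carrier flat on the stage, and the upward force rose.
- **Final position:** the carrier, handle and dish outlines match the nest pose to within about 1 pixel (2 to 3 mm) in both cameras. The front edge of the dish is not raised, and the tail is inside the stop.
- **Bystanders:** none of the seven shows any visible movement in the top view, and the arm was raised and well clear.

**What disagreed or failed:**
- **Cameras:** they differed by 1 to 4 mm on absolute positions. I relied on the scene camera, corrected against the tool position for the dish and carrier; for the stage I took a value between the two cameras' corrected fits.
- **Final shift fit:** one fit of the dish was spoiled by the bright side guides, so I replaced it with the edge check reported above.

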